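# Zero the dial gauge on a clamped brake pad

## Robot

A 6-joint arm with a two-finger parallel gripper is mounted at the origin on the work surface. World frame = base frame: x ahead of the robot, y to its left, z up, the work surface at z = 0. Lengths are in m, angles in rad, forces in N, time in s.
With the tool pointing down it reaches from about 0.35 to 0.85 m from the base axis. Payload 8.1 kg.
Tool frame: the origin (TCP) lies between the finger pads; the fingertips stand tips_ahead ahead of it and the grasp point (between the pads) lies 8 mm behind it (tips_ahead is the distance from the TCP to the fingertips, in m); z points along the fingers, x is the direction in which the jaws open and shut, and the axes are right-handed (so a half turn about z gives the same grasp; the last joint's range is limited). The gripper opens to 93 mm and grips with 3 to 60 N. Pads are 15 mm wide; open, the fingers measure 128 mm over their backs; the gripper's body (75 mm by 188 mm) begins 65 mm behind the grasp point.
Start: joints at [-0.085, 0.13, 1.488, -0, 1.523, -0.085], TCP at [0.6, 0, 0.23] pointing down, gripper open.
Joint ranges: [-2.96, 2.96], [-0.89, 2.26], [0.02, 2.5], [-1.34, 4.48], [0, 2.73], [-2.66, 2.66]. Speed limits (rad/s): [2.39, 2.39, 2.79, 3.14, 3.14, 3.14].

## Interface

Orientations are given as a rotation vector (axis times angle).
In Python, from plant import * gives the robot as it stands.
- The arm moves only by the tool play_rows, never from a script. Its argument "increments" is a list that holds one entry, the list of rows, each a list of 4 numbers: the shift along the tool's x, y, z in cm, then the turn about the tool's z in rad. A call has 1 to 5 rows; each row is the pose to reach, as a shift and turn from the pose measured when the call began, along the tool's axes at that moment; what a row does not reach only later rows make up. A row lasts 1/10 s, in which the tool goes at most 50 mm and 8.59 degrees, less where a joint would pass 70% of its speed; a pose out of reach is approached as far as the arm can. A call with a gripper value outside its range is refused whole. "jaw" is the finger opening in cm, from 0 to 9.3, set as the call begins (left out, the last holds). The fingers move at their own pace and stop on an object; "squeeze" is the grip in N (left out, the last holds). Time passes only in rows, so rows that repeat a pose let the fingers close. It gives the time, the measured TCP pose, the force and the opening at its end, in the units of the state.
- read_state(): the state, without advancing time (a new reading comes with each control period).
- read_camera(name): name is "scene" or "side" or "wrist"; returns (picture, depth): 384x512x3 uint8, blue, green, red; 384x512 float32, m along the optical axis (not along the pixel's ray), 0 where there is no reading.
- camera_params(name): a dict with "K" (3x3 intrinsics, pixels), "eye" and "orientation" of the camera in the world. Camera axes: x right, y up, looking along -z (the intrinsics and any distortion apply to the point x, -y, -z); pixel columns grow to the right and rows downward; lengths in m; the calibration is good to about 2 mm. A picture is of the moment at which its call begins: read the wrist's pose just before it. camera_params takes no time and is no camera call; for the wrist camera it gives the pose at the moment of the call.
- close_job(): hands the job in, once; it reports no verdict.
The state is a dict: "t": time; "q": joint angles; "dq": joint speeds; "joint_torque": joint torques, N m; "tool_pos": TCP position; "orientation": TCP orientation; "force": force on the tool from outside, world axes, zero at the start; "wrist_torque": the same for the moment, N m; "opening": finger opening in m.
Only numpy, scipy, OpenCV 4.12 (cv2) and the standard library are available. Lean on these libraries where they do the work, as an engineer would, in place of code of your own. Each camera call takes 0.05 s, during which the arm holds its last target.

## Task

Set the gauge on the long brake pad: lay the longer of the two green brake pads flat in the check nest and let go, swing the toggle clamp's handle upright over centre so that its arm locks onto the pad, and with the pad clamped turn the dial gauge's bezel until its zero mark stands at the needle's tip. Then swing the clamp back open and leave the pad lying in the nest. Leave the short pad, the mug, the sprocket and the bottle where they are.

Things in the scene. Friction and masses are not known exactly. Their poses are not given: they have to be found in the camera images.
- pad_long: The longer green brake pad, 64 x 24 x 18 mm (x, y, z): green friction block on a 5 mm steel backing plate. Loose, 60 g, lies flat on the table, backing down. Origin at the centre of its underside, x along its length.
- pad_short: The shorter green brake pad, same make, 44 x 24 x 18 mm; origin at the centre of its underside. To be left alone; the two pads may change places.
- check_nest: The fixed fixture: aluminium plate 130 x 310 x 12 mm (x, y, z) on the table, carrying along its own y line the dial gauge (at y = -115 mm), the nest (y = 0) and the toggle clamp (pivots at y = +85 and +117 mm). Origin on the table under the nest's centre. z up.
- nest_floor (a point): Centre of the nest's floor, 22 mm above the table (frame as check_nest). The pad lies here with its length along the fixture's y. The nest leaves 30 mm (x) by 70 mm (y); its rim is 9 mm high: end stops, and side lugs near the corners with a 50 mm gap between them on each long side for the fingers. Seated pad's top: 40 mm above the table.
- clamp_arm: Steel clamp arm of the toggle clamp, 18 mm wide, 12 mm thick, with a rubber foot 85 mm from its pivot. Its origin is its pivot, at (0, 85, 62) mm of the fixture. Driven by the handle through a linkage: upright while the clamp is open, about level with its foot on the pad's middle when the handle is upright. Its own -y axis points along the arm.
- clamp_handle (a joint): Angle of the clamp's handle, rad: 0 = upright at its stop (clamp locked), 1.5 = laid back (towards the fixture's +y, 4 deg above level; clamp open). Dead centre at 0.06: from there the pad's pressure pushes it to the stop. It stays where it is left elsewhere, and needs under 10 N at the grip.
- handle_grip (a point): Centre of the crossbar of the clamp's U-shaped steel loop handle, 95 mm from the handle's hinge. The crossbar runs along the fixture's x and has a black rubber sleeve, 16 mm diameter, 46 mm long; the loop's two side bars (10 mm thick) leave 50 mm clear between them. Straddle the crossbar from above, tool down, one finger inside the loop (closing along the fixture's y), and follow the arc.
- handle_hinge (a point): Centre of the handle's hinge, 59 mm above the table; the hinge axis runs along the fixture's x.
- gauge_bezel (a joint): Turn of the bezel, rad, counter-clockwise from above positive; 0 = zero mark towards the fixture's +x. It stays where it is left.
- gauge_needle (a joint): Direction of the needle, rad, counter-clockwise from above positive, 0 = towards the fixture's +x; fixed during the task. The gauge reads zero when gauge_bezel equals gauge_needle.
- gauge_axis (a point): On the vertical axis of the face-up dial gauge, 59 mm above the table. The bezel is a knurled steel disc 58 mm in diameter, from 49 to 63 mm above the table, gripped by its rim; its white dial turns with it.
- zero_mark (a point): On the bezel's zero mark, the one broad black bar across the bezel's rim, at 22 mm from the gauge axis. The other scale ticks are thin and stay inside the rim.
- needle_tip (a point): Tip of the thin black needle, 22 mm from the gauge axis (its short thick tail points the other way).
- mug: White ceramic mug, 82 mm across, 95 mm high; origin at its underside. Leave alone.
- sprocket: Steel sprocket ring, 72 mm across, 6 mm high; origin at its underside. Leave alone.
- oil_bottle: Grey bottle, 52 mm across, 130 mm high; origin at its underside. Leave alone.

How it is judged:
On the way, in this order (a step that is already met when the one before it is completed fails the run):
1. the long pad lies flat in the nest (centre within 5 mm), let go, with the clamp still open (distance between pad_long and nest_floor below 0.005 m and angle between the x axis of pad_long and the y axis of check_nest, either way round below 0.12 rad and angle between pad_long's own z axis and vertical below 0.1 rad and value of joint clamp_handle above 1.2 rad and contact force between the fingers and pad_long below 0.1 N), for 0.2 s.
2. the clamp is locked on the seated pad: handle past dead centre, within 0.04 rad of its upright stop, the arm pressing the pad with more than 3 N (distance between pad_long and nest_floor below 0.005 m and angle between the x axis of pad_long and the y axis of check_nest, either way round below 0.12 rad and angle between pad_long's own z axis and vertical below 0.1 rad and value of joint clamp_handle below 0.04 rad and contact force between clamp_arm and pad_long above 3 N), for 0.2 s.
3. with the pad still clamped, the bezel's zero mark stands within 3 mm of the needle's tip (seen from above) (all of step 2 and horizontal distance between zero_mark and needle_tip below 0.003 m), for 0.2 s.
At the end, for the whole second after the job is handed in: The clamp is swung back open (handle laid back, beyond 1.2 rad, at rest), the long pad lies flat and still in the nest (centre within 5 mm, length along the nest within 0.12 rad), and the bezel's zero mark is still within 3 mm of the needle's tip (distance between pad_long and nest_floor below 0.005 m and angle between the x axis of pad_long and the y axis of check_nest, either way round below 0.12 rad and angle between pad_long's own z axis and vertical below 0.1 rad and value of joint clamp_handle above 1.2 rad and horizontal distance between zero_mark and needle_tip below 0.003 m and linear speed of pad_long below 0.02 m/s and velocity of joint clamp_handle between -0.1 and 0.1 rad/s); the robot touches nothing.
It fails at once if the short pad, the mug, the sprocket or the bottle is shifted by more than 20 mm (distance of any of pad_short, mug, sprocket, oil_bottle from where it was at the start of the episode above 0.02 m).
It also fails if it takes over 72 s, if anything falls off the work surface, if the arm or the gripper's body presses on something with over 40 N, if the wrist force passes 120 N, or if a joint passes its speed limit or range.

## Working session

There is one attempt and no reset: what is moved stays moved. The work goes in short steps, Python scripts to look and compute and a tool call to move; the robot and the scene stay as the last step left them, time stands still between calls to the robot, and variables do not carry over. Pictures are saved under pics/ and viewed, and the job is handed in when it is done.

Besides the shell and the picture viewer there is one more tool, called as a command line: name --argument value ..., lists and objects as JSON in quotes. play_rows: Moves the arm, as the interface text tells. Its arguments: {"type":"object","properties":{"increments":{"type":"array"},"jaw":{"type":"number"},"squeeze":{"type":"number"}},"required":["increments"]}

```bash
ls; mkdir -p pics; python3 - <<'E'
from plant import *
import cv2
s=read_state();print(s)
for n in("scene","side","wrist"):
    p=camera_params(n);print(n,p)
    im,d=read_camera(n);cv2.imwrite(f"pics/{n}0.png",im)
    import numpy as np;np.savez(f"{n}0.npz",im=im,d=d,K=p["K"],eye=p["eye"],o=p["orientation"])
E
```

```text
pics
{'t': 0.0, 'q': array([-8.53561704e-02,  1.31128623e-01,  1.48926471e+00, -1.49969752e-05,
        1.52301299e+00, -8.53715079e-02]), 'dq': array([ 1.83033968e-03, -6.18457488e-05, -1.01454477e-03, -5.44025749e-04,
        1.54876198e-03, -3.44012430e-04]), 'joint_torque': array([-1.61290725e-03, -5.59853125e+01, -4.91755986e+01,  7.67333270e-02,
        3.59135563e-02, -2.97389461e-04]), 'tool_pos': array([5.99451985e-01, 9.00207655e-05, 2.28614877e-01]), 'orientation': array([-3.14145166e+00, -2.52374571e-05,  2.84041826e-03]), 'force': array([-0.66143095,  0.00505364,  0.78803602]), 'wrist_torque': array([-0.00229711, -0.0232405 ,  0.01646862]), 'opening': 0.09263045881706317}
scene {'K': array([[376.5081548 ,   0.        , 254.75732815],
       [  0.        , 376.5081548 , 195.67646165],
       [  0.        ,   0.        ,   1.        ]]), 'eye': array([0.90402286, 0.24685349, 0.82973272]), 'orientation': array([0.26553662, 0.65593321, 2.3256067 ])}
side {'K': array([[462.2193633 ,   0.        , 256.76184653],
       [  0.        , 462.2193633 , 199.01877077],
       [  0.        ,   0.        ,   1.        ]]), 'eye': array([ 0.10922167, -0.73949537,  0.8677406 ]), 'orientation': array([ 0.81477222, -0.26102875, -0.59825846])}
wrist {'K': array([[291.82513968,   0.        , 257.49077955],
       [  0.        , 291.82513968, 196.54629419],
       [  0.        ,   0.        ,   1.        ]]), 'eye': array([0.59933439, 0.07895792, 0.38333815]), 'orientation': array([-2.89919975e-01,  1.86125262e-03, -2.01445425e-04])}
```

```bash
python3 -c "
import plant;print([x for x in dir(plant) if not x.startswith('__')]);print(getattr(plant,'tips_ahead',None))"
```

```text
['IKError', 'camera_params', 'close_job', 'read_camera', 'read_state', 'tips_ahead']
0.011
```

View pics/scene0.png

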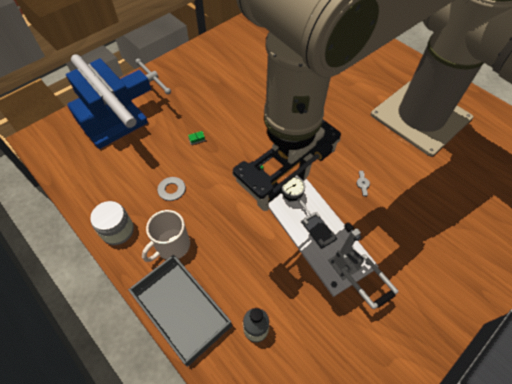

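View pics/side0.png

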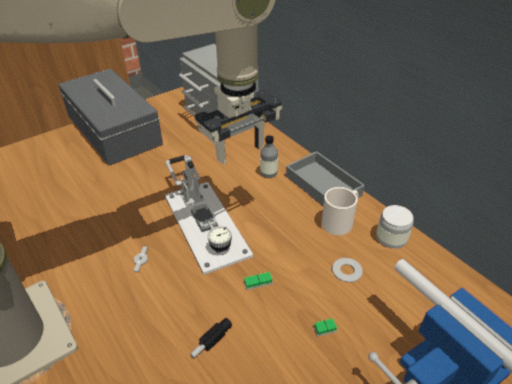

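View pics/wrist0.png

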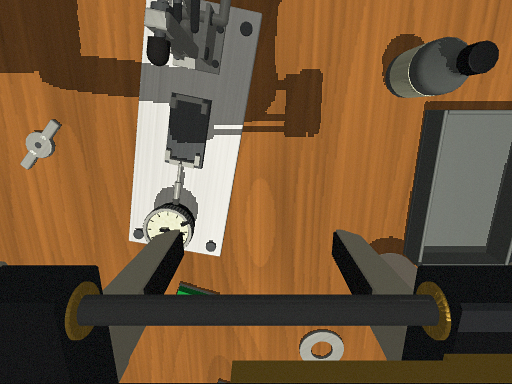

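```bash
cat > h.py <<'E'
import numpy as np,cv2
from scipy.spatial.transform import Rotation as R
class V: pass
def load(n):
    f=np.load(n+".npz");v=V();v.im=f["im"];v.d=f["d"];v.K=f["K"];v.eye=f["eye"];v.R=R.from_rotvec(f["o"]).as_matrix();return v
def snap(cam,name):
    from plant import read_camera,camera_params
    p=camera_params(cam);im,d=read_camera(cam);cv2.imwrite(f"pics/{name}.png",im)
    np.savez(f"{name}.npz",im=im,d=d,K=p["K"],eye=p["eye"],o=p["orientation"]);return load(name)
def rays(v,uv):
    uv=np.atleast_2d(uv).astype(float);K=v.K
    c=np.c_[(uv[:,0]-K[0,2])/K[0,0],-(uv[:,1]-K[1,2])/K[1,1],-np.ones(len(uv))]
    return c@v.R.T
def plane(v,uv,z):
    r=rays(v,uv);return v.eye+r*((z-v.eye[2])/r[:,2])[:,None]
def pts(v,uv):
    uv=np.atleast_2d(uv).astype(int);r=rays(v,uv);return v.eye+r*v.d[uv[:,1],uv[:,0]][:,None]
def proj(v,P):
    c=(np.atleast_2d(P)-v.eye)@v.R
    return np.c_[v.K[0,2]+v.K[0,0]*c[:,0]/-c[:,2],v.K[1,2]+v.K[1,1]*c[:,1]/c[:,2]]
def green(v,zmax=.1):
    h=cv2.cvtColor(v.im,cv2.COLOR_BGR2HSV)
    return cv2.inRange(h,(45,120,30),(80,255,255))
E
python3 - <<'E'
from h import *
for n in("side0","scene0"):
    v=load(n);m=green(v)
    k,l,st,c=cv2.connectedComponentsWithStats(m)
    for i in range(1,k):
        if st[i,4]<15: continue
        uv=np.argwhere(l==i)[:,::-1];P=pts(v,uv)
        print(n,st[i],c[i],"z",np.percentile(P[:,2],[5,50,95]).round(4))
        T=P[P[:,2]>.0155];q=plane(v,uv,.018)
        print(" top depth",cv2.minAreaRect(T[:,:2].astype(np.float32)*1000)," planeall",cv2.minAreaRect(q[:,:2].astype(np.float32)*1000))
E
python3 - <<'E'
import cv2
im=cv2.imread('pics/side0.png')[140:360,150:370];cv2.imwrite('pics/c1.png',cv2.resize(im,(600,600),interpolation=2))
im=cv2.imread('pics/scene0.png')[160:320,250:410];cv2.imwrite('pics/c2.png',cv2.resize(im,(600,600),interpolation=2))
E
```

```text
side0 [245 272  27  16 266] [257.88721805 279.27443609] z [0.0112 0.0165 0.0195]
 top depth ((507.4156494140625, -192.8189697265625), (25.045459747314453, 60.5836067199707), 71.31909942626953)  planeall ((506.3077087402344, -195.90548706054688), (29.69004249572754, 60.9412956237793), 69.56814575195312)
side0 [315 319  22  15 230] [325.15217391 325.81304348] z [0.0117 0.0165 0.019 ]
 top depth ((330.1190185546875, -544.0307006835938), (588.2615966796875, 44.233177185058594), 37.20438766479492)  planeall ((546.8261108398438, -379.5077819824219), (27.706409454345703, 42.84649658203125), 69.18460845947266)
scene0 [189 131  15  12 125] [196.208 136.528] z [0.0093 0.0179 0.0205]
 top depth ((730.9462890625, -76.15371704101562), (731.8076171875, 40.18180465698242), 58.67348861694336)  planeall ((550.6431274414062, -371.6266174316406), (31.540122985839844, 40.79618453979492), 68.97289276123047)
```

View pics/c1.png

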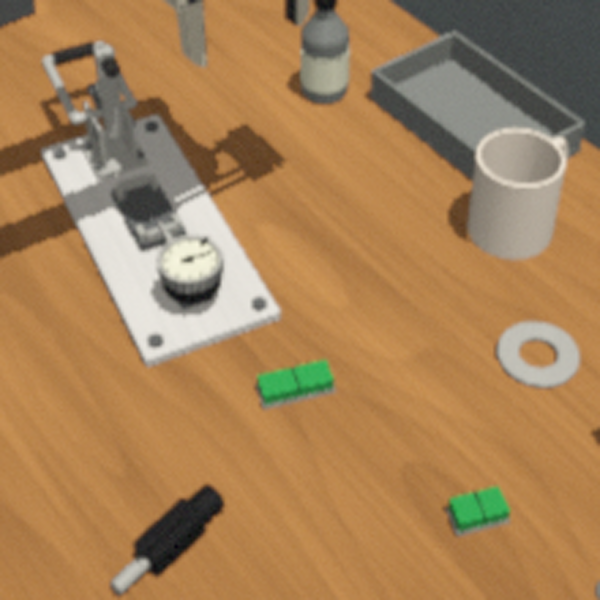

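View pics/c2.png

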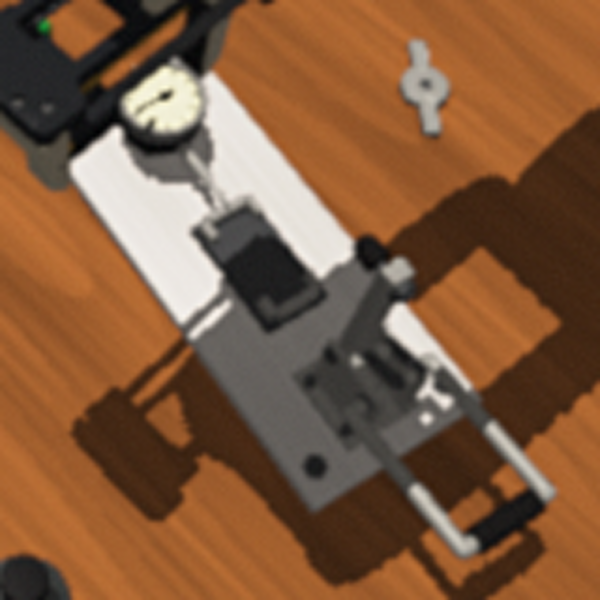

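```bash
python3 - <<'E'
from h import *
v=load("wrist0")
uv=[(130,241),(219,255),(262,12),(138,234),(211,246),(246,29)]
print(plane(v,uv,.012).round(4))
s=load("side0")
# crop c1 scale 600/220 offset(150,140)
c=lambda a:[(150+x*220/600,140+y*220/600) for x,y in a]
print(plane(s,c([(148,361),(279,315),(155,341),(259,304),(152,127),(60,153),(158,117),(43,152)]),.012).round(4))
print("gauge",plane(s,c([(190,264)]),.063), plane(v,[(168,227)],.063))
print("grip",pts(s,c([(75,52)])))
E
cat > crop.py <<'E'
import cv2,sys
n,x0,y0,x1,y1=sys.argv[1],*map(int,sys.argv[2:6])
im=cv2.imread(f'pics/{n}.png')[y0:y1,x0:x1];f=min(780/(x1-x0),580/(y1-y0));cv2.imwrite(f'pics/{sys.argv[6]}.png',cv2.resize(im,None,fx=f,fy=f,interpolation=2));print(f)
E
python3 crop.py wrist0 100 0 300 260 c3
```

```text
[[ 0.4211 -0.0964  0.012 ]
 [ 0.5442 -0.118   0.012 ]
 [ 0.6037  0.1833  0.012 ]
 [ 0.4335 -0.0858  0.012 ]
 [ 0.5335 -0.104   0.012 ]
 [ 0.5857  0.1664  0.012 ]]
[[ 0.4191 -0.0997  0.012 ]
 [ 0.541  -0.1248  0.012 ]
 [ 0.4358 -0.0842  0.012 ]
 [ 0.5342 -0.1034  0.012 ]
 [ 0.587   0.1665  0.012 ]
 [ 0.4894  0.1878  0.012 ]
 [ 0.6008  0.1767  0.012 ]
 [ 0.4761  0.1996  0.012 ]]
gauge [[ 0.48725339 -0.06682943  0.063     ]] [[ 0.49282337 -0.05421148  0.063     ]]
grip [[0.55123492 0.25555987 0.07309468]]
2.230769230769231
```

View pics/c3.png

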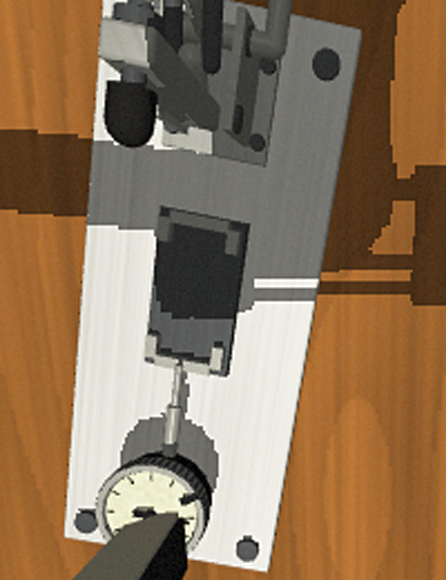

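play_rows --increments '[[[-3, 4, -2, 0], [-7, 9, -4, 0], [-10, 14, -5, 0], [-10, 14, -5, 0], [-10, 14, -5, 0]]]'

```text
t: 0.65
tool_pos: [0.4985, -0.1429, 0.2802]
orientation: [3.14, -0.006, -0.0]
force: [0.8, 0.5, -0.0]
opening: 0.0934
```

```bash
python3 - <<'E'
from h import *
from plant import read_state
s=read_state();print(s["t"],s["tool_pos"],s["orientation"],s["force"])
v=snap("wrist","w1")
m=green(v);k,l,st,c=cv2.connectedComponentsWithStats(m)
for i in range(1,k):
    if st[i,4]>30:
        uv=np.argwhere(l==i)[:,::-1];P=plane(v,uv,.018);print(st[i],cv2.minAreaRect(P[:,:2].astype(np.float32)*1000), np.median(pts(v,uv)[:,2]))
E
```

```text
0.65 [ 0.49845032 -0.14291896  0.28022353] [ 3.14000217e+00 -6.12381000e-03 -5.86391768e-05] [ 0.76218349  0.4775689  -0.00084178]
[243 184  44  29 688] ((508.2398986816406, -191.11170959472656), (26.42693328857422, 62.1385498046875), 70.4161148071289) 0.017425104857000495
```

View pics/w1.png

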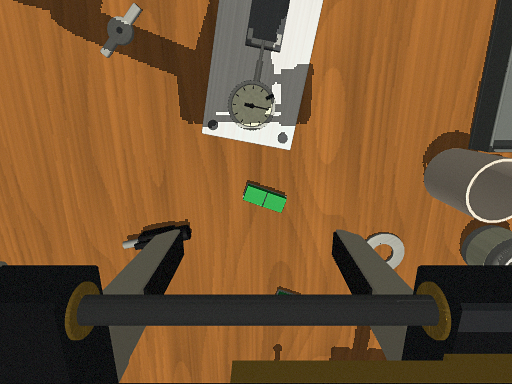

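play_rows --increments '[[[0.2, 1, 3, -0.149], [0.4, 2, 6, -0.298], [0.6, 3, 9, -0.447], [0.8, 4, 12, -0.596], [0.95, 4.9, 15, -0.745]]]' --jaw 6 --squeeze 15

```text
t: 1.2
tool_pos: [0.5088, -0.1894, 0.1275]
orientation: [-2.923, -1.149, 0.001]
force: [-0.1, 0.1, 0.7]
opening: 0.0613
```

play_rows --increments '[[[0, 0, 0, -0.149], [0, 0, 0, -0.298], [0, 0, 0, -0.447], [0, 0, 0, -0.497], [0, 0, 0, -0.497]]]'

```text
t: 1.7
tool_pos: [0.5091, -0.188, 0.1266]
orientation: [-2.547, -1.834, 0.001]
force: [0.2, 0.1, -0.8]
opening: 0.0599
```

```bash
cat >> h.py <<'E'
def tgt(x,y,z,yaw):
    "print tool-frame shift (cm) and turn to reach world pose, tool-x heading yaw (rad)"
    from plant import read_state
    s=read_state();M=R.from_rotvec(s["orientation"]).as_matrix()
    cy=np.arctan2(M[1,0],M[0,0]);dp=M.T@(np.array([x,y,z])-s["tool_pos"])*100
    tn=-((yaw-cy+np.pi)%(2*np.pi)-np.pi)
    print("t",round(s["t"],2),"pos",s["tool_pos"].round(4),"yaw",np.degrees(cy).round(2),"tilt",M[:,2].round(4),"F",s["force"].round(1),"open",round(s["opening"],4),"\n shift cm",dp.round(2),"turn",tn.round(3), "q",s["q"].round(2))
E
python3 -c "
from h import *
tgt(.508,-.192,.014,np.radians(71))"
```

```text
t 1.7 pos [ 0.5091 -0.188   0.1266] yaw 71.51 tilt [-0.002   0.0015 -1.    ] F [ 0.2  0.1 -0.8] open 0.0599 
 shift cm [-0.42  0.05 11.26] turn 0.009 q [-0.45  0.05  1.76  0.    1.33 -1.7 ]
```

play_rows --increments '[[[-0.4, 0, 4, 0], [-0.4, 0, 8, 0], [-0.4, 0, 10.4, 0], [-0.4, 0, 11.2, 0], [-0.4, 0, 11.2, 0]]]'

```text
t: 2.2
tool_pos: [0.5068, -0.1905, 0.0135]
orientation: [-2.546, -1.832, 0.003]
force: [-1.0, 0.8, -0.2]
opening: 0.06
```

```bash
python3 -c "
from h import *
tgt(.508,-.192,.014,np.radians(71)); snap('wrist','w2'); snap('side','s2')"; python3 crop.py s2 180 200 380 350 s2c
```

```text
t 2.2 pos [ 0.5068 -0.1905  0.0135] yaw 71.46 tilt [-0.0048  0.0031 -1.    ] F [-1.   0.8 -0.2] open 0.06 
 shift cm [-0.11  0.16 -0.05] turn 0.008 q [-0.45  0.2   1.83  0.    1.12 -1.7 ]
3.8666666666666667
```

View pics/w2.png

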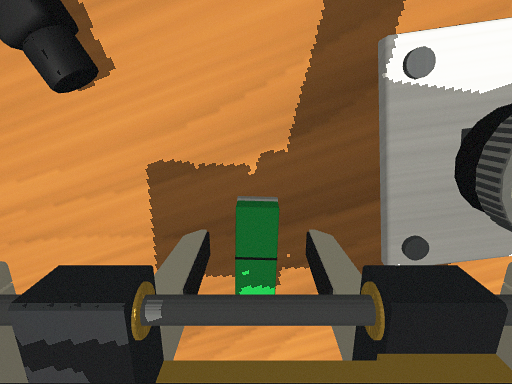

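View pics/s2c.png

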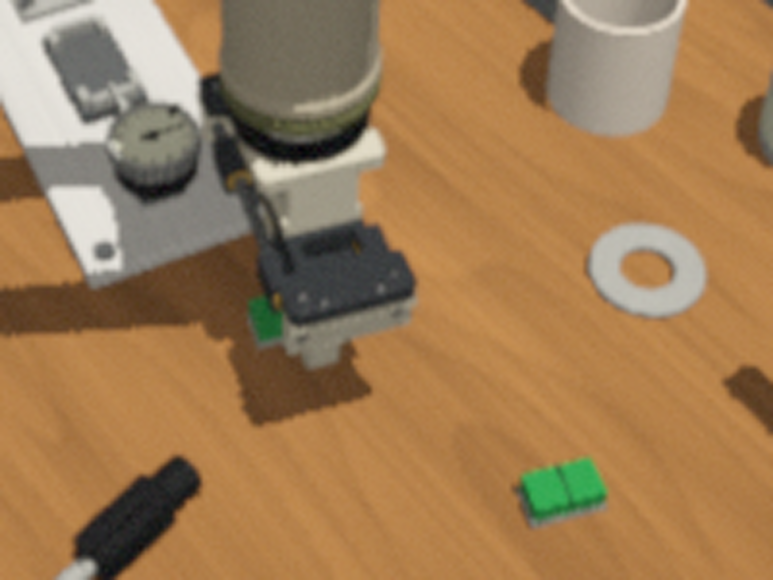

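```bash
python3 -c "
from h import *
v=load('w2');t=np.array([.5068,-.1905,.0135]);M=R.from_rotvec([-2.546,-1.832,.003]).as_matrix()
P=plane(v,[(237,202),(278,202),(236,258),(278,258)],.018);print(P,'\n',((P-t)@M*1000).round(1))
"
```

```text
[[ 0.47271598 -0.19170317  0.018     ]
 [ 0.47977968 -0.17069426  0.018     ]
 [ 0.50417513 -0.20357146  0.018     ]
 [ 0.51184809 -0.18076707  0.018     ]] 
 [[-12.  -32.   -4.4]
 [ 10.2 -31.9  -4.3]
 [-13.2   1.6  -4.5]
 [ 10.8   1.7  -4.5]]
```

play_rows --increments '[[[0, 0.08, 0, 0], [0, 0.08, 0, 0], [0, 0.08, 0, 0], [0, 0.08, 0, 0], [0, 0.08, 0, 0]]]' --jaw 1.5 --squeeze 25

```text
t: 2.8
tool_pos: [0.5091, -0.1918, 0.0154]
orientation: [-2.549, -1.834, 0.0]
force: [-0.7, -0.0, 0.9]
opening: 0.0243
```

play_rows --increments '[[[0, 0, -3, 0], [0, 0, -7, 0], [0, 0, -11, 0.1], [0, 0, -15, 0.24], [0, 0, -18, 0.38]]]'

```text
t: 3.3
tool_pos: [0.5099, -0.1922, 0.1983]
orientation: [2.854, 1.312, 0.002]
force: [0.6, -0.3, -0.4]
opening: 0.0235
```

play_rows --increments '[[[0, 0, 0, 0.149], [0, 0, 0, 0.298], [0, 0, 0, 0.447], [0, 0, 0, 0.596], [0, 0, 0, 0.745]]]'

```text
t: 3.8
tool_pos: [0.5097, -0.1922, 0.1981]
orientation: [-3.137, -0.174, -0.001]
force: [-1.0, -0.5, -1.5]
opening: 0.0239
```

```bash
python3 -c "
from h import *
tgt(.51,.0,.20,np.radians(-10.8))"
```

```text
t 3.8 pos [ 0.5097 -0.1922  0.1981] yaw 6.37 tilt [ 8.e-04  3.e-04 -1.e+00] F [-1.  -0.5 -1.5] open 0.0239 
 shift cm [  2.17 -19.1   -0.18] turn 0.3 q [-0.46 -0.    1.69  0.    1.46 -0.57]
```

play_rows --increments '[[[0, -4, 0, 0.149], [0, -8, 0, 0.3], [0.2, -12, 0, 0.3], [0.2, -15, 0, 0.3], [0.2, -15, 0, 0.3]]]'

```text
t: 4.3
tool_pos: [0.4945, -0.0397, 0.1981]
orientation: [-3.127, 0.291, -0.001]
force: [0.8, -0.5, -0.6]
opening: 0.0236
```

```bash
python3 -c "
from h import *
tgt(.51,.04,.20,np.radians(-10.8))
v=snap('wrist','w3');tgt(.51,.04,.20,np.radians(-10.8))
s=snap('side','s3')"; python3 crop.py w3 120 0 400 230 w3c
```

```text
t 4.3 pos [ 0.4945 -0.0397  0.1981] yaw -10.63 tilt [ 6.0e-04  1.4e-03 -1.0e+00] F [ 0.8 -0.5 -0.6] open 0.0236 
 shift cm [ 0.05 -8.12 -0.18] turn 0.003 q [-0.18 -0.14  1.81  0.    1.47  0.  ]
t 4.35 pos [ 0.4948 -0.0415  0.1981] yaw -10.65 tilt [ 9.e-04  2.e-04 -1.e+00] F [-0.3 -0.3 -0.3] open 0.0239 
 shift cm [-0.01 -8.29 -0.18] turn 0.003 q [-0.19 -0.14  1.81  0.    1.47 -0.  ]
2.5217391304347827
```

View pics/w3.png

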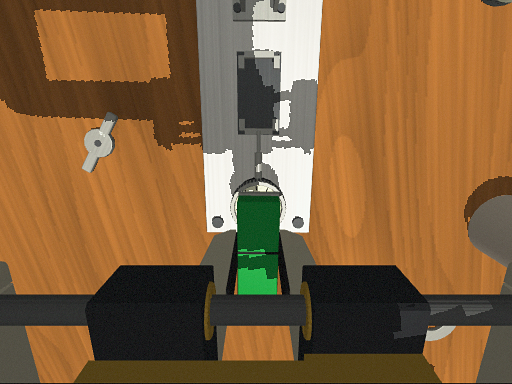

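View pics/w3c.png

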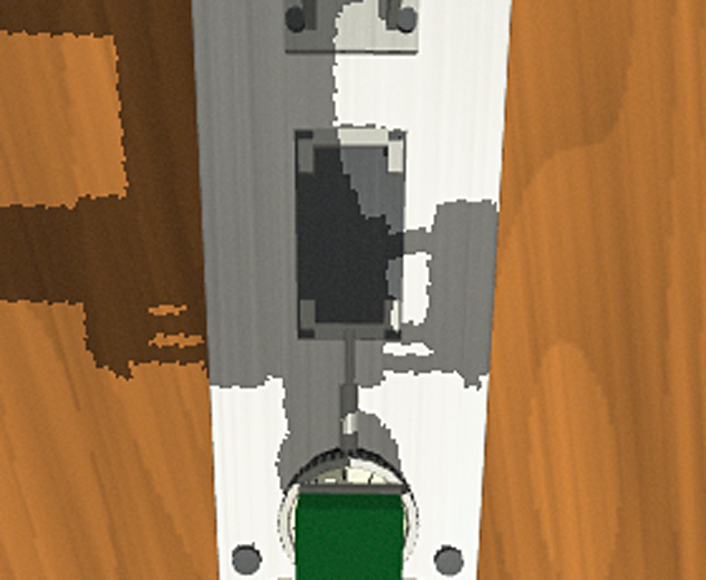

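```bash
python3 -c "
from h import *
v=load('w3');f=2.52174
c=lambda a:[(120+(x+.5)/f-.5,(y+.5)/f-.5) for x,y in a]
P=plane(v,c([(295,129),(407,129),(298,339),(401,339)]),.031);print(P.round(4),P.mean(0))
print(np.linalg.norm(P[0]-P[1]),np.linalg.norm(P[0]-P[2]))
S=plane(v,c([(246,560),(449,560)]),.012);print(S,np.degrees(np.arctan2(*(S[1]-S[0])[[1,0]])))
E=plane(v,c([(193,20),(217,560),(511,20),(478,560)]),.012);print(E)
for a,b in((1,0),(3,2)):d=E[b]-E[a];print(np.degrees(np.arctan2(-d[0],d[1])))
print('floor',np.median(pts(v,c([(345,230),(350,200),(350,260)]))[:,2]),pts(v,c([(301,150),(350,335)])))
D=plane(v,c([(347,160),(314,230),(387,230)]),.022);print(D)
# tool-held pad in tool frame
"
```

```text
[[0.4988 0.0972 0.031 ]
 [0.5425 0.0889 0.031 ]
 [0.4833 0.0168 0.031 ]
 [0.5267 0.0086 0.031 ]] [0.51279552 0.05289154 0.031     ]
0.04449837977518101 0.081835947665692
[[ 0.43452611 -0.08488729  0.012     ]
 [ 0.53344279 -0.10351152  0.012     ]] -10.662930737261954
[[ 0.46577383  0.14761196  0.012     ]
 [ 0.42039659 -0.08222696  0.012     ]
 [ 0.59242168  0.12379345  0.012     ]
 [ 0.54757517 -0.10617239  0.012     ]]
-11.168310229478514
-11.034970098013522
floor 0.02196387549128892 [[0.49950473 0.0895523  0.03019986]
 [0.50513469 0.01539977 0.03666328]]
[[0.51719939 0.08348064 0.022     ]
 [0.49842771 0.05930974 0.022     ]
 [0.52880598 0.05359432 0.022     ]]
```

```bash
python3 crop.py w3 200 170 320 310 w3d; python3 crop.py s3 150 150 300 280 s3c
```

```text
4.142857142857143
4.461538461538462
```

View pics/w3d.png

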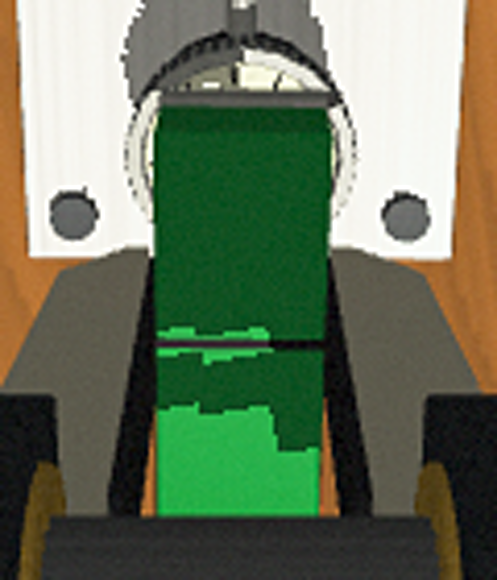

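View pics/s3c.png

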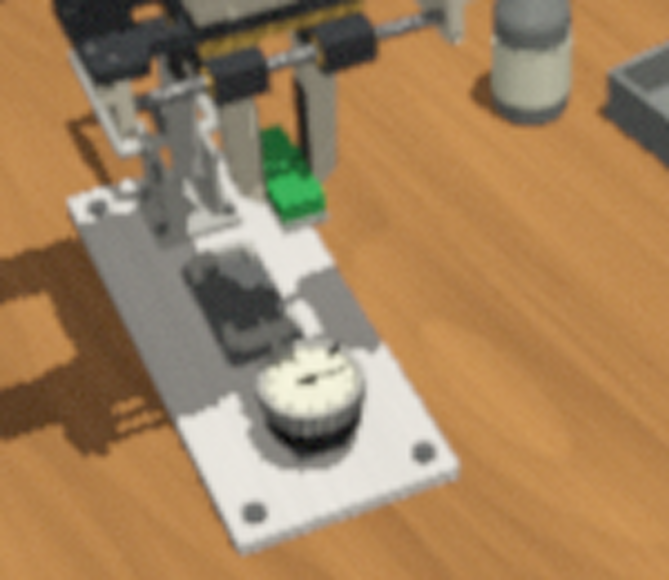

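```bash
python3 -c "
from h import *
v=load('w3');f=4.142857
P=plane(v,[(200+x/f,170+y/f) for x,y in[(155,344),(327,344),(158,108),(330,108)]],.2025)
M=R.from_rotvec([-3.127,.291,-.001]).as_matrix()
for t in ([.4945,-.0397,.1981],[.4948,-.0415,.1981]): print(((P-t)@M*1000).round(1))
s=load('s3');f=4.461538
c=lambda a:[(150+x/f,150+y/f) for x,y in a]
P=plane(s,c([(183,268),(247,244),(300,335),(238,360)]),.031);print(P,P.mean(0))
print('gauge',plane(s,c([(312,373)]),.063))
"
```

```text
[[-11.8  -0.4  -4.4]
 [ 11.9  -0.3  -4.4]
 [-10.7 -34.2  -4.4]
 [ 11.6 -34.2  -4.4]]
[[-12.4  -2.1  -4.4]
 [ 11.3  -2.1  -4.4]
 [-11.3 -35.9  -4.4]
 [ 11.  -35.9  -4.4]]
[[ 0.49437877  0.08729183  0.031     ]
 [ 0.53599112  0.08259588  0.031     ]
 [ 0.51974226 -0.00169083  0.031     ]
 [ 0.48074094  0.00243231  0.031     ]] [0.50771327 0.0426573  0.031     ]
gauge [[ 0.49354175 -0.05828215  0.063     ]]
```

```bash
python3 -c "
from h import *
tgt(.5128,.0529,.10,np.radians(-10.9))
v=snap('wrist','w4');tgt(.5128,.0529,.10,np.radians(-10.9))"; python3 crop.py w4 220 40 300 145 w4c
```

```text
t 4.4 pos [ 0.495  -0.0426  0.1982] yaw -10.73 tilt [ 1.e-03 -2.e-04 -1.e+00] F [ 0.  -0.1 -1. ] open 0.0237 
 shift cm [-0.04 -9.72  9.82] turn 0.003 q [-0.19 -0.14  1.81  0.    1.47 -0.  ]
t 4.45 pos [ 0.4951 -0.0433  0.1982] yaw -10.8 tilt [ 9.e-04 -3.e-04 -1.e+00] F [ 0.2 -0.9 -0. ] open 0.0236 
 shift cm [-0.07 -9.79  9.82] turn 0.002 q [-0.19 -0.14  1.81 -0.    1.47 -0.  ]
5.523809523809524
```

View pics/w4c.png

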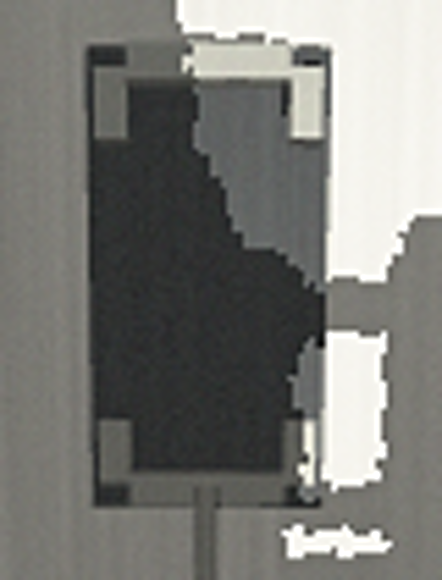

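```bash
python3 -c "
from h import *
v=load('w4');f=5.5238
P=plane(v,[(220+x/f-.5,40+y/f-.5) for x,y in[(128,81),(291,81),(132,471),(284,471)]],.031)
print(P,P.mean(0)); print(np.linalg.norm(P[0]-P[1]),np.linalg.norm(P[2]-P[3]),np.linalg.norm(P[0]-P[2]))
d=P[0]+P[1]-P[2]-P[3];print(np.degrees(np.arctan2(-d[0],d[1])))
"
```

```text
[[0.50481698 0.08991536 0.031     ]
 [0.53394025 0.08438972 0.031     ]
 [0.49173228 0.02221665 0.031     ]
 [0.52071618 0.0167114  0.031     ]] [0.51280142 0.05330829 0.031     ]
0.02964283126880675 0.029502110870826048 0.06895161469470958
-10.997609367107785
```

play_rows --increments '[[[0, -4, 1, 0.002], [-0.05, -8, 4, 0.002], [-0.07, -9.7, 8, 0.002], [-0.07, -9.7, 11, 0.002], [-0.07, -9.7, 11, 0.002]]]'

```text
t: 4.95
tool_pos: [0.509, 0.0513, 0.0831]
orientation: [3.126, -0.299, -0.013]
force: [-0.9, -0.8, -0.3]
opening: 0.0237
```

play_rows --increments '[[[0, 0, 0, 0], [0, 0, 0, 0], [0, 0, 0, 0]]]'

```text
t: 5.25
tool_pos: [0.5104, 0.0506, 0.0851]
orientation: [3.126, -0.301, -0.008]
force: [-0.6, -0.2, -0.9]
opening: 0.0236
```

```bash
python3 -c "
from h import *
tgt(.5126,.052,.038,np.radians(-10.95))"
```

```text
t 5.25 pos [0.5104 0.0506 0.0851] yaw -11.0 tilt [-5.2e-03 -7.0e-04 -1.0e+00] F [-0.6 -0.2 -0.9] open 0.0236 
 shift cm [ 0.21 -0.19  4.7 ] turn -0.001 q [-0.    0.02  1.88 -0.    1.25  0.19]
```

play_rows --increments '[[[0.22, -0.18, 1.5, 0], [0.22, -0.18, 2.5, 0], [0.22, -0.18, 2.5, 0], [0.22, -0.18, 2.5, 0], [0.22, -0.18, 2.5, 0]]]'

```text
t: 5.75
tool_pos: [0.5128, 0.052, 0.0601]
orientation: [3.126, -0.301, -0.008]
force: [-0.0, 0.0, 0.1]
opening: 0.024
```

```bash
python3 -c "
from h import *
tgt(.5126,.052,.038,np.radians(-10.95));snap('wrist','w5')"
```

```text
t 5.75 pos [0.5128 0.052  0.0601] yaw -10.99 tilt [-5.2e-03 -7.0e-04 -1.0e+00] F [-0.   0.   0.1] open 0.024 
 shift cm [-0.01 -0.    2.21] turn -0.001 q [ 0.    0.06  1.88 -0.    1.2   0.19]
```

View pics/w5.png

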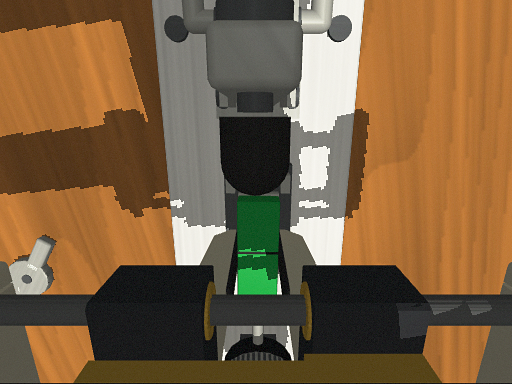

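play_rows --increments '[[[0, 0, 1, 0], [0, 0, 1.6, 0], [0, 0, 2.1, 0], [0, 0, 2.2, 0], [0, 0, 2.2, 0]]]'

```text
t: 6.3
tool_pos: [0.5126, 0.0519, 0.0379]
orientation: [3.126, -0.301, -0.008]
force: [0.3, -0.7, -0.7]
opening: 0.0235
```

```bash
python3 -c "
from h import *
tgt(.5126,.052,.0374,np.radians(-10.95));snap('wrist','w6');snap('side','s6')";python3 crop.py w6 190 150 330 310 w6c;python3 crop.py s6 120 130 320 280 s6c
```

```text
t 6.3 pos [0.5126 0.0519 0.0379] yaw -11.0 tilt [-5.5e-03 -7.0e-04 -1.0e+00] F [ 0.3 -0.7 -0.7] open 0.0235 
 shift cm [-0.   -0.01  0.05] turn -0.001 q [ 0.    0.09  1.9  -0.    1.16  0.19]
3.625
3.8666666666666667
```

View pics/w6c.png

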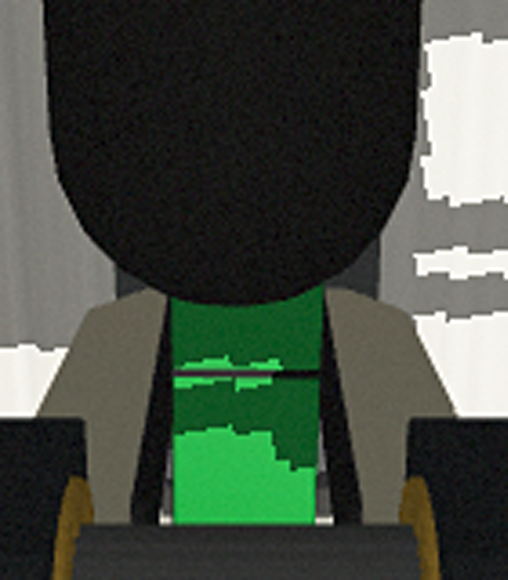

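View pics/s6c.png

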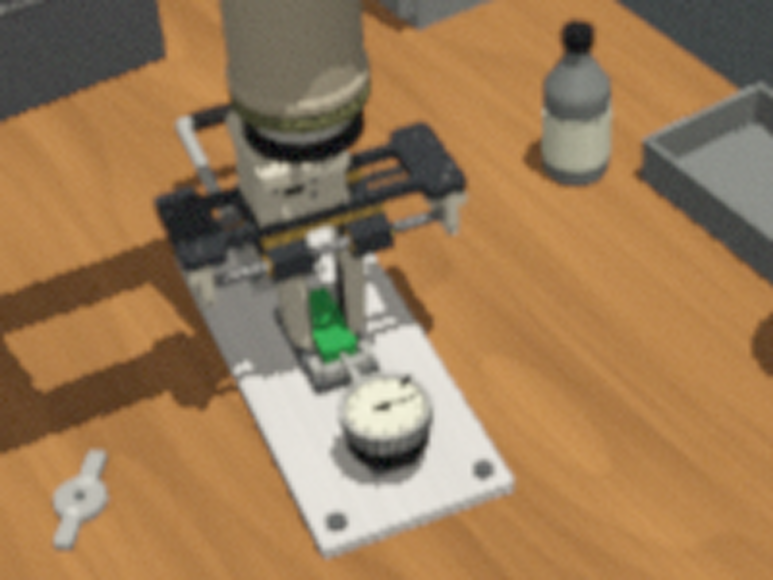

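play_rows --increments '[[[0, 0, 0.07, 0], [0, 0, 0.07, 0], [0, 0, 0.07, 0]]]'

```text
t: 6.7
tool_pos: [0.513, 0.0519, 0.0377]
orientation: [3.126, -0.301, -0.007]
force: [-0.4, -0.5, -0.0]
opening: 0.0236
```

play_rows --increments '[[[0, 0, 0, 0], [0, 0, 0, 0], [0, 0, 0, 0], [0, 0, -1, 0], [0, 0, -2, 0]]]' --jaw 4.5

```text
t: 7.2
tool_pos: [0.5129, 0.052, 0.0584]
orientation: [3.126, -0.301, -0.008]
force: [-0.1, -0.0, 0.7]
opening: 0.045
```

play_rows --increments '[[[0, 0, -3, 0], [0, 2, -8, 0], [0, 6, -13, 0], [0, 10, -14, 0], [0, 10, -14, 0]]]'

```text
t: 7.7
tool_pos: [0.4964, -0.0501, 0.2042]
orientation: [3.123, -0.305, 0.005]
force: [0.3, 0.6, 0.1]
opening: 0.0447
```

```bash
python3 -c "
from h import *
tgt(.5126,.052,.0374,np.radians(-10.95));v=snap('wrist','w7');m=green(v);uv=np.argwhere(m>0)[:,::-1]
k,l,st,c=cv2.connectedComponentsWithStats(m);i=1+np.argmax(st[1:,4]);uv=np.argwhere(l==i)[:,::-1]
print(st[i],cv2.minAreaRect(plane(v,uv,.04)[:,:2].astype(np.float32)*1000),np.percentile(pts(v,uv)[:,2],[5,50,95]))"
python3 crop.py w7 120 0 400 230 w7c
```

```text
t 7.7 pos [ 0.4964 -0.0501  0.2042] yaw -11.16 tilt [ 0.0029 -0.0039 -1.    ] F [0.3 0.6 0.1] open 0.0447 
 shift cm [ -0.44 -10.38  16.64] turn -0.004 q [-0.2  -0.14  1.8  -0.    1.47 -0.01]
[242  51  24  34 762] ((515.8126831054688, 66.80654907226562), (30.50104331970215, 23.464473724365234), 77.93546295166016) [0.03819188 0.03950761 0.04072766]
2.5217391304347827
```

View pics/w7c.png

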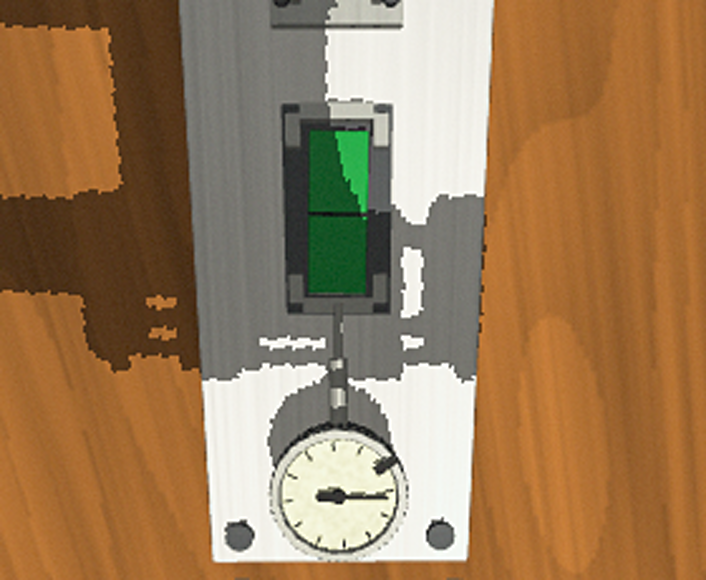

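```bash
python3 crop.py w7 220 160 290 230 w7g; python3 -c "
from h import *
v=load('w7');m=green(v);uv=np.argwhere(m>0)[:,::-1]
uv=uv[(uv[:,1]<120)&(uv[:,1]>40)]
r=cv2.minAreaRect(plane(v,uv,.04)[:,:2].astype(np.float32)*1000);print(r)"
```

```text
8.285714285714286
((512.7703857421875, 51.78156280517578), (61.159027099609375, 23.79519271850586), 77.93526458740234)
```

View pics/w7g.png

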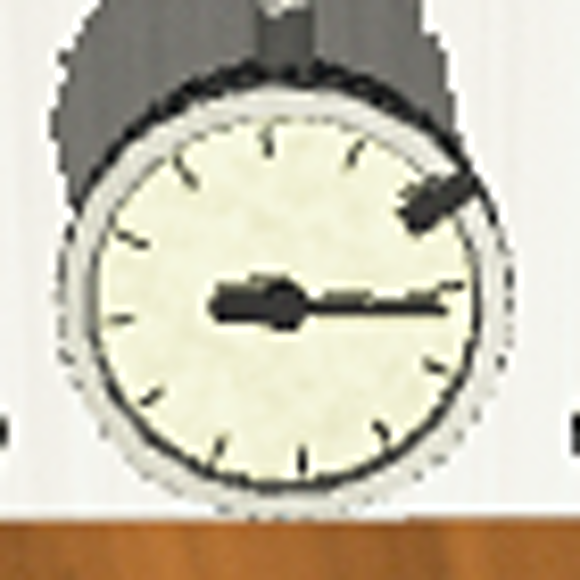

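```bash
python3 -c "
from h import *
v=load('w7');f=8.2857
P=plane(v,[(220+x/f-.5,160+y/f-.5) for x,y in[(286,303),(447,309),(405,220),(476,184),(95,305),(480,305),(286,85),(286,515),(60,300),(510,300)]],.062)
c=P[0];print(c,.5*(P[8]+P[9]),.5*(P[6]+P[7]))
for p in P[1:]: d=p-c;print(np.degrees(np.arctan2(d[1],d[0])).round(1)+10.97,(np.linalg.norm(d)*1000).round(1))
print(np.array([.5128,.0533])-.115*np.array([.190,.982]))
n=pts(v,[(v2) for v2 in [(252,196)]]);print(n)
"
```

```text
[ 0.49104582 -0.05890191  0.062     ] [ 0.49100901 -0.05848578  0.062     ] [ 0.49097269 -0.05926514  0.062     ]
-2.5299999999999994 20.7
35.77 18.7
32.87 28.7
180.37 24.5
-0.9299999999999997 24.9
89.57 28.4
-90.43 29.1
178.97 28.9
0.5700000000000003 28.7
[ 0.49095 -0.05963]
[[ 0.48894739 -0.05846655  0.06180441]]
```

```bash
python3 -c "
from h import *
tgt(.553,.261,.24,np.radians(79))"
```

```text
t 7.75 pos [ 0.4959 -0.0489  0.2024] yaw -11.19 tilt [ 7.0e-04 -2.6e-03 -1.0e+00] F [-0.5 -0.4 -0.4] open 0.0447 
 shift cm [ -0.41 -31.5   -3.84] turn -1.574 q [-0.2  -0.13  1.8  -0.    1.47 -0.  ]
```

play_rows --increments '[[[0, -4, -3, -0.149], [0, -8, -5, -0.298], [0, -13, -5, -0.447], [0, -17, -5, -0.596], [0, -21, -5, -0.745]]]'

```text
t: 8.25
tool_pos: [0.536, 0.1603, 0.2513]
orientation: [3.019, 0.863, -0.001]
force: [0.3, 0.7, 0.2]
opening: 0.0449
```

```bash
python3 -c "
from h import *
tgt(.593,.253,.22,np.radians(79))"
```

```text
t 8.25 pos [0.536  0.1603 0.2513] yaw 31.91 tilt [-3.0e-04 -2.2e-03 -1.0e+00] F [0.3 0.7 0.2] open 0.0449 
 shift cm [ 9.75 -4.86  3.11] turn -0.822 q [ 0.2   0.01  1.57 -0.    1.56 -0.36]
```

play_rows --increments '[[[4, -2, 1, -0.149], [8, -4, 2, -0.298], [9.8, -4.9, 3, -0.447], [9.8, -4.9, 3, -0.596], [9.8, -4.9, 3, -0.745]]]'

```text
t: 8.75
tool_pos: [0.5918, 0.2557, 0.2186]
orientation: [-2.493, -1.911, 0.008]
force: [-0.5, -0.2, -0.3]
opening: 0.0452
```

play_rows --increments '[[[0, 0, 0, -0.08], [0, 0, 0, -0.08], [0, 0, 0, -0.08]]]'

```text
t: 9.05
tool_pos: [0.5911, 0.2565, 0.2178]
orientation: [-2.416, -2.006, 0.01]
force: [-0.0, 0.2, -0.2]
opening: 0.045
```

```bash
python3 -c "
from h import *
tgt(.553,.261,.16,np.radians(79));snap('wrist','w8');tgt(.553,.261,.16,np.radians(79))"
```

```text
t 9.05 pos [0.5911 0.2565 0.2178] yaw 79.41 tilt [-0.0054 -0.0032 -1.    ] F [-0.   0.2 -0.2] open 0.045 
 shift cm [-0.23 -3.8   5.8 ] turn 0.007 q [ 0.33  0.26  1.36 -0.    1.52 -1.06]
t 9.1 pos [0.5913 0.2562 0.2181] yaw 79.41 tilt [-0.0049 -0.003  -1.    ] F [-0.2  0.  -0.4] open 0.045 
 shift cm [-0.21 -3.83  5.83] turn 0.007 q [ 0.33  0.26  1.36 -0.    1.52 -1.06]
```

View pics/w8.png

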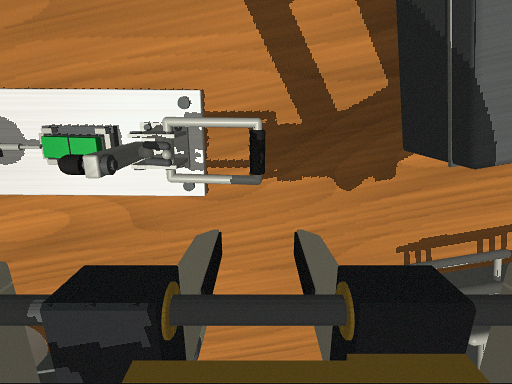

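```bash
python3 -c "
from h import *
v=load('w8');m=(v.im.max(2)<60);m[:120]=0;m[185:]=0;m[:,:245]=0;m[:,272:]=0
uv=np.argwhere(m)[:,::-1];P=pts(v,uv);k=(P[:,2]>.05);uv=uv[k];P=P[k]
print(len(P),uv.min(0),uv.max(0),np.percentile(P[:,2],[5,50,95]),P.mean(0))
r=cv2.minAreaRect(plane(v,uv,.07)[:,:2].astype(np.float32)*1000);print(r)"
```

```text
668 [250 129] [264 174] [0.0694317  0.07341508 0.07543837] [0.55211831 0.26169762 0.07389857]
((552.7257690429688, 261.38671875), (14.771143913269043, 46.41371154785156), 79.74214172363281)
```

play_rows --increments '[[[-0.2, -2, 2, 0.007], [-0.2, -3.85, 4, 0.007], [-0.2, -3.85, 7, 0.007], [-0.2, -3.85, 8, 0.007], [-0.2, -3.85, 8, 0.007]]]'

```text
t: 9.6
tool_pos: [0.5514, 0.2606, 0.1363]
orientation: [-2.424, -1.996, 0.015]
force: [-0.0, -0.3, 0.6]
opening: 0.0451
```

```bash
python3 -c "
from h import *
tgt(.5528,.2614,.058,np.radians(79));snap('wrist','w9')"
```

```text
t 9.6 pos [0.5514 0.2606 0.1363] yaw 78.94 tilt [-0.0084 -0.0044 -1.    ] F [-0.  -0.3  0.6] open 0.0451 
 shift cm [0.15 0.18 7.83] turn -0.001 q [ 0.36  0.23  1.55 -0.    1.37 -1.02]
```

View pics/w9.png

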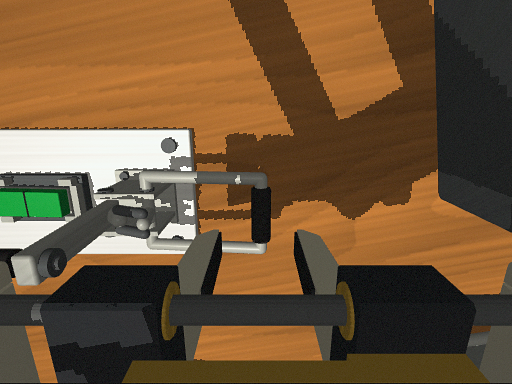

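play_rows --increments '[[[0.15, 0.15, 3, 0], [0.15, 0.15, 6, 0], [0.15, 0.15, 7.5, 0], [0.15, 0.15, 7.8, 0], [0.15, 0.15, 7.8, 0]]]'

```text
t: 10.15
tool_pos: [0.5545, 0.262, 0.0611]
orientation: [-2.425, -1.996, 0.01]
force: [0.6, 0.0, 0.3]
opening: 0.0448
```

play_rows --increments '[[[0, 0, 0, 0], [0, 0, 0, 0], [0, 0, 0, 0], [0, 0, 0, 0]]]' --jaw 1.2 --squeeze 8

```text
t: 10.55
tool_pos: [0.5549, 0.2621, 0.0618]
orientation: [-2.425, -1.996, 0.008]
force: [-0.8, -0.6, -0.3]
opening: 0.0178
```

```bash
python3 -c "
from h import *
tgt(.5528,.2614,.058,np.radians(79));snap('side','s9')";python3 crop.py s9 120 100 320 280 s9c
```

```text
t 10.55 pos [0.5549 0.2621 0.0618] yaw 78.93 tilt [-0.0042 -0.0028 -1.    ] F [-0.8 -0.6 -0.3] open 0.0178 
 shift cm [-0.11 -0.19  0.38] turn -0.001 q [ 0.36  0.31  1.6  -0.    1.24 -1.02]
3.2222222222222223
```

View pics/s9c.png

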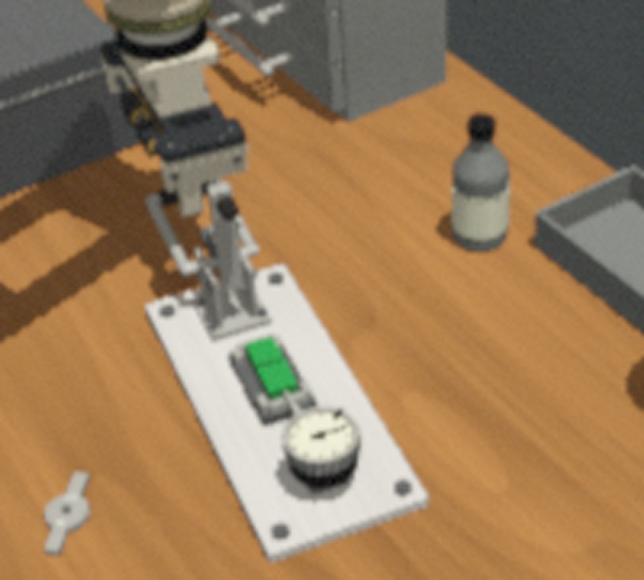

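play_rows --increments '[[[-0.1, -0.1, 0.38, 0], [-0.1, -0.1, 0.38, 0], [-0.1, -0.1, 0.38, 0], [-0.1, -0.1, 0.38, 0]]]' --squeeze 12

```text
t: 11.0
tool_pos: [0.5549, 0.2622, 0.0592]
orientation: [-2.425, -1.997, 0.003]
force: [1.1, 2.9, 5.0]
opening: 0.0156
```

```bash
cat >> h.py <<'E'
N=np.array([.5128,.0533]);UY=np.array([.190,.982])
def arc(ths,xoff=0.):
    from plant import read_state
    s=read_state();M=R.from_rotvec(s["orientation"]).as_matrix()
    p=s["tool_pos"];g=p+np.array([0,0,.008]);d=g[:2]-N
    print("grasp fix y,z:",(d@UY*1000).round(1),(g[2]*1000).round(1),"x",(d@np.array([UY[1],-UY[0]])*1000).round(1),"theta",np.arctan2(d@UY-.117,g[2]-.059).round(3),"rad mm",(1000*np.hypot(d@UY-.117,g[2]-.059)).round(1))
    UX=np.array([UY[1],-UY[0]])
    for t in ths:
        w=N+UY*(.117+.095*np.sin(t))+UX*xoff;W=np.r_[w,.059+.095*np.cos(t)-.008]
        print(round(t,2),(M.T@(W-p)*100).round(2))
E
python3 -c "
from h import *
tgt(.5528,.2614,.058,np.radians(79));arc([1.5,1.42,1.34,1.26,1.18])"
```

```text
t 11.0 pos [0.5549 0.2622 0.0592] yaw 78.93 tilt [-0.0014 -0.0011 -1.    ] F [1.1 2.9 5. ] open 0.0156 
 shift cm [-0.12 -0.19  0.12] turn -0.001 q [ 0.36  0.31  1.61 -0.    1.23 -1.02]
grasp fix y,z: 213.2 67.2 x 1.6 theta 1.486 rad mm 96.5
1.5 [-0.13 -0.16  0.15]
1.42 [-0.22 -0.16 -0.61]
1.34 [-0.36 -0.16 -1.36]
1.26 [-0.57 -0.16 -2.09]
1.18 [-0.83 -0.16 -2.8 ]
```

play_rows --increments '[[[-0.1, 0, -0.7, 0], [-0.25, 0, -1.4, 0], [-0.45, 0, -2.1, 0], [-0.7, 0, -2.8, 0], [-0.7, 0, -2.8, 0]]]'

```text
t: 11.5
tool_pos: [0.5538, 0.2563, 0.0885]
orientation: [-2.424, -1.997, -0.0]
force: [-0.6, 5.6, 3.9]
opening: 0.0156
```

```bash
python3 -c "
from h import *
tgt(.5528,.2614,.058,np.radians(79));arc([1.12,1.04,.96,.88,.8])"
```

```text
t 11.5 pos [0.5538 0.2563 0.0885] yaw 78.95 tilt [-3.e-04  8.e-04 -1.e+00] F [-0.6  5.6  3.9] open 0.0156 
 shift cm [ 0.48 -0.19  3.05] turn -0.001 q [ 0.35  0.26  1.6   0.    1.28 -1.03]
grasp fix y,z: 207.2 96.5 x 1.7 theta 1.177 rad mm 97.6
1.12 [-0.46 -0.17 -0.39]
1.04 [-0.81 -0.17 -1.06]
0.96 [-1.22 -0.17 -1.7 ]
0.88 [-1.68 -0.17 -2.31]
0.8 [-2.19 -0.16 -2.87]
```

play_rows --increments '[[[-0.2, 0, -0.55, 0], [-0.55, 0, -1.2, 0], [-1.0, 0, -1.85, 0], [-1.45, 0, -2.45, 0], [-1.95, 0, -3.05, 0]]]'

```text
t: 12.0
tool_pos: [0.5504, 0.239, 0.1204]
orientation: [-2.423, -1.996, -0.006]
force: [0.2, 10.3, 4.9]
opening: 0.0156
```

```bash
python3 -c "
from h import *
tgt(.5528,.2614,.058,np.radians(79));arc([.76,.68,.6,.52,.44]);snap('side','s10')";python3 crop.py s10 120 60 320 210 s10c
```

```text
t 12.0 pos [0.5504 0.239  0.1204] yaw 78.98 tilt [ 0.0013  0.0042 -1.    ] F [ 0.2 10.3  4.9] open 0.0156 
 shift cm [ 2.22 -0.2   6.25] turn -0.0 q [ 0.32  0.2   1.61  0.    1.33 -1.06]
grasp fix y,z: 189.5 128.4 x 1.7 theta 0.807 rad mm 100.3
0.76 [-0.69 -0.16  0.05]
0.68 [-1.26 -0.16 -0.45]
0.6 [-1.87 -0.16 -0.91]
0.52 [-2.51 -0.16 -1.31]
0.44 [-3.19 -0.16 -1.67]
3.8666666666666667
```

View pics/s10c.png

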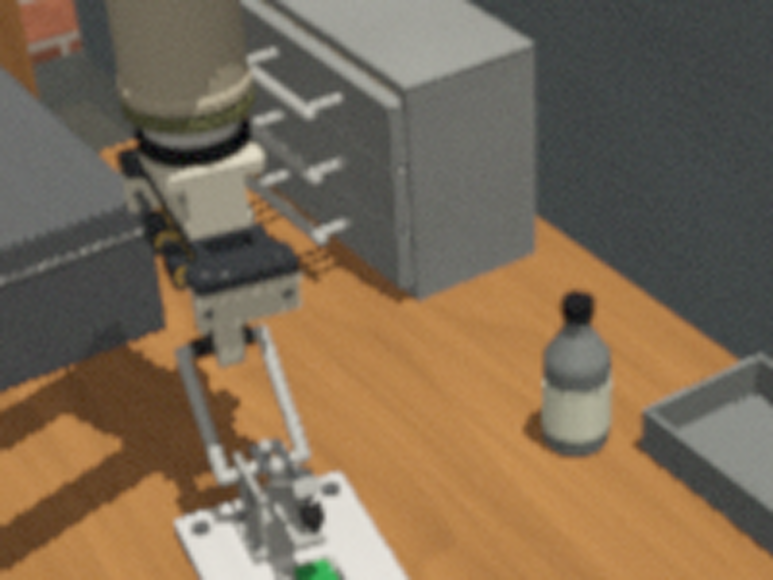

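```bash
python3 -c "
from h import *
snap('wrist','w10');snap('scene','sc10')";python3 crop.py sc10 260 140 460 300 sc10c
```

```text
3.625
```

View pics/w10.png

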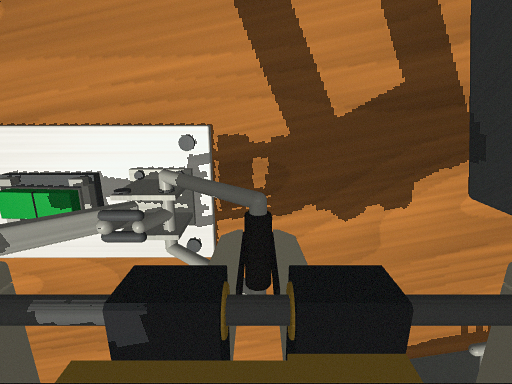

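View pics/sc10c.png

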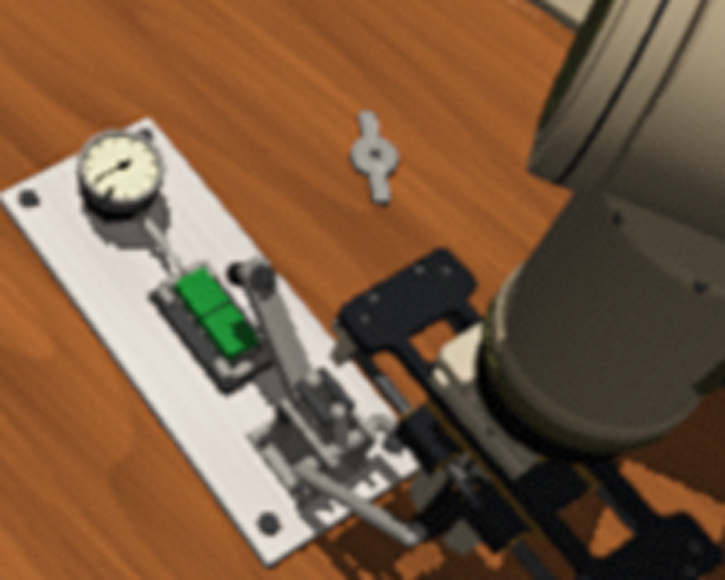

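```bash
python3 -c "
from h import *
for n in('w9','w10'):
  v=load(n);m=(v.im.max(2)<45)&(v.d>0);m[:188]=0;m[245 if n=='w9' else 285:]=0;m[:,:247]=0;m[:,:]&=True;m[:,272:]=0
  uv=np.argwhere(m)[:,::-1];P=pts(v,uv);P=P[(P[:,2]>.06)];k=P[:,2]>np.percentile(P[:,2],80)
  d=P[:,:2]-N;print(n,len(P),np.percentile(P[:,2],[5,50,80,95]),'fy of top',np.median(d[k]@UY))
"
```

```text
w9 1016 [0.06947499 0.07348283 0.0744489  0.07518486] fy of top 0.21236437781584547
w10 1736 [0.12496549 0.12873347 0.12968677 0.13028999] fy of top 0.18806804671708105
```

play_rows --increments '[[[-0.3, 0, 0.1, 0], [-0.75, 0, -0.1, 0], [-1.3, 0, -0.5, 0], [-1.9, 0, -0.9, 0], [-2.5, 0, -1.3, 0]]]'

```text
t: 12.65
tool_pos: [0.5471, 0.2171, 0.1377]
orientation: [-2.421, -1.997, -0.017]
force: [-2.1, 10.0, 12.7]
opening: 0.0157
```

```bash
cat >> h.py <<'E'
def bar(n,r0=188,r1=285,c0=247,c1=272):
  v=load(n);m=(v.im.max(2)<45)&(v.d>0);m[:r0]=0;m[r1:]=0;m[:,:c0]=0;m[:,c1:]=0
  uv=np.argwhere(m)[:,::-1];P=pts(v,uv);P=P[(P[:,2]>.06)];k=P[:,2]>np.percentile(P[:,2],80)
  d=P[:,:2]-N;y=np.median(d[k]@UY);z=np.median(P[k][:,2])-.0084;print(n,'bar y',y.round(4),'z',z.round(4),'theta',np.arctan2(y-.117,z-.059).round(3),'r',np.hypot(y-.117,z-.059).round(4))
E
python3 -c "
from h import *
tgt(.5528,.2614,.058,np.radians(79));arc([.5,.42,.34,.26,.18]);snap('wrist','w11');bar('w11')"
```

```text
t 12.65 pos [0.5471 0.2171 0.1377] yaw 79.05 tilt [ 0.0065  0.0094 -0.9999] F [-2.1 10.  12.7] open 0.0157 
 shift cm [ 4.37 -0.32  8.02] turn 0.001 q [ 0.29  0.15  1.64  0.01  1.35 -1.1 ]
grasp fix y,z: 167.4 145.7 x 2.6 theta 0.526 rad mm 100.3
0.5 [-0.48 -0.26  0.33]
0.42 [-1.16 -0.26 -0.02]
0.34 [-1.86 -0.26 -0.3 ]
0.26 [-2.59 -0.26 -0.54]
0.18 [-3.33 -0.26 -0.71]
w11 bar y 0.1667 z 0.1391 theta 0.555 r 0.0943
```

View pics/w11.png

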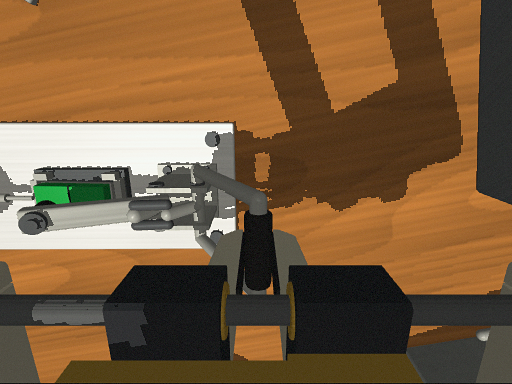

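play_rows --increments '[[[-0.7, 0, -0.5, 0], [-1.4, 0, -0.8, 0], [-2.1, 0, -1.1, 0], [-2.8, 0, -1.3, 0], [-3.4, 0, -1.4, 0]]]'

```text
t: 13.2
tool_pos: [0.5406, 0.1829, 0.1528]
orientation: [-2.421, -1.996, -0.019]
force: [-0.4, 6.9, 5.0]
opening: 0.0158
```

```bash
python3 -c "
from h import *
tgt(.5528,.2614,.058,np.radians(79));arc([.2,.1,0.,-.05]);snap('wrist','w12');bar('w12')"
```

```text
t 13.2 pos [0.5406 0.1829 0.1528] yaw 79.02 tilt [ 0.007   0.0105 -0.9999] F [-0.4  6.9  5. ] open 0.0158 
 shift cm [ 7.83 -0.34  9.57] turn 0.0 q [ 0.23  0.09  1.67  0.01  1.37 -1.15]
grasp fix y,z: 132.6 160.8 x 2.7 theta 0.152 rad mm 103.0
0.2 [ 0.33 -0.27  0.87]
0.1 [-0.61 -0.27  0.72]
0.0 [-1.56 -0.27  0.66]
-0.05 [-2.03 -0.27  0.67]
w12 bar y 0.1319 z 0.1518 theta 0.159 r 0.094
```

play_rows --increments '[[[-0.5, 0, -0.1, 0], [-1.0, 0, -0.1, 0], [-1.5, 0, -0.1, 0], [-1.9, 0, -0.1, 0], [-1.9, 0, -0.1, 0]]]'

```text
t: 13.75
tool_pos: [0.5375, 0.167, 0.1539]
orientation: [-2.417, -1.995, -0.028]
force: [6.2, 22.8, -3.5]
opening: 0.019
```

```bash
python3 -c "
from h import *
tgt(.5528,.2614,.058,np.radians(79));arc([.1,0.,-.05]);snap('wrist','w13');bar('w13');snap('side','s13');snap('scene','sc13')";python3 crop.py sc13 220 100 420 260 sc13c;python3 crop.py s13 120 60 320 210 s13c
```

```text
t 13.75 pos [0.5375 0.167  0.1539] yaw 79.06 tilt [ 0.0093  0.0172 -0.9998] F [ 6.2 22.8 -3.5] open 0.019 
 shift cm [ 9.38 -0.34  9.76] turn 0.001 q [ 0.2   0.06  1.7   0.02  1.37 -1.18]
grasp fix y,z: 116.4 161.9 x 2.6 theta -0.006 rad mm 102.9
0.1 [ 1.   -0.26  0.85]
0.0 [ 0.06 -0.26  0.79]
-0.05 [-0.42 -0.26  0.79]
w13 bar y 0.1173 z 0.1529 theta 0.003 r 0.0939
3.625
3.8666666666666667
```

View pics/s13c.png

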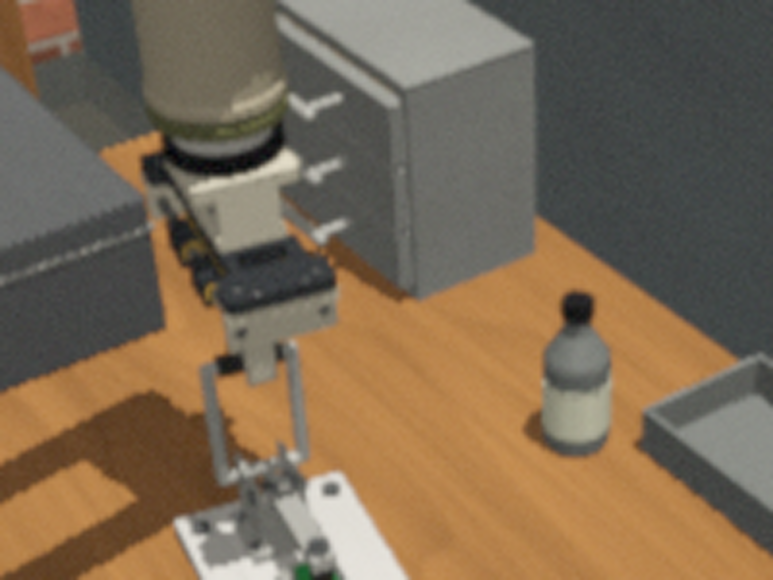

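View pics/w13.png

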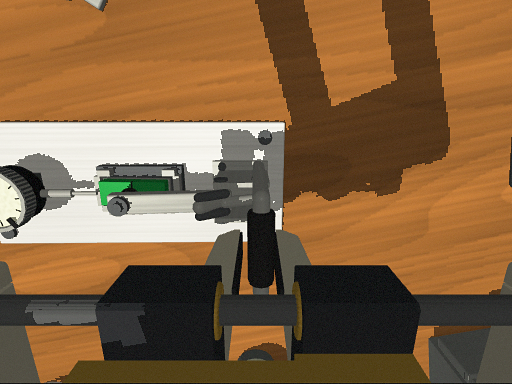

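play_rows --increments '[[[0, 0, 0, 0], [0, 0, 0, 0], [0, 0, 0, 0], [0, 0, -1, 0], [0, 0, -3, 0]]]' --jaw 5

```text
t: 14.4
tool_pos: [0.536, 0.1661, 0.1827]
orientation: [-2.416, -1.994, -0.023]
force: [0.2, 0.6, 0.3]
opening: 0.0488
```

play_rows --increments '[[[0, 0, -3, 0], [0, 2, -6, 0.14], [0, 2, -7, 0.28], [0, 2, -7, 0.42], [0, 2, -7, 0.56]]]'

```text
t: 14.9
tool_pos: [0.5558, 0.1606, 0.2544]
orientation: [-2.875, -1.238, -0.021]
force: [-0.2, 0.2, -0.1]
opening: 0.0504
```

```bash
python3 -c "
from h import *
tgt(.491,-.059,.16,np.radians(-11));snap('side','s14');snap('scene','sc14')";python3 crop.py sc14 220 100 420 260 sc14c;python3 crop.py s14 120 80 320 230 s14c
```

```text
t 14.9 pos [0.5558 0.1606 0.2544] yaw 46.59 tilt [ 0.0075  0.0159 -0.9998] F [-0.2  0.2 -0.1] open 0.0504 
 shift cm [-20.56  10.43   9.04] turn 1.005 q [ 0.18  0.05  1.53  0.01  1.55 -0.63]
3.625
3.8666666666666667
```

View pics/s14c.png

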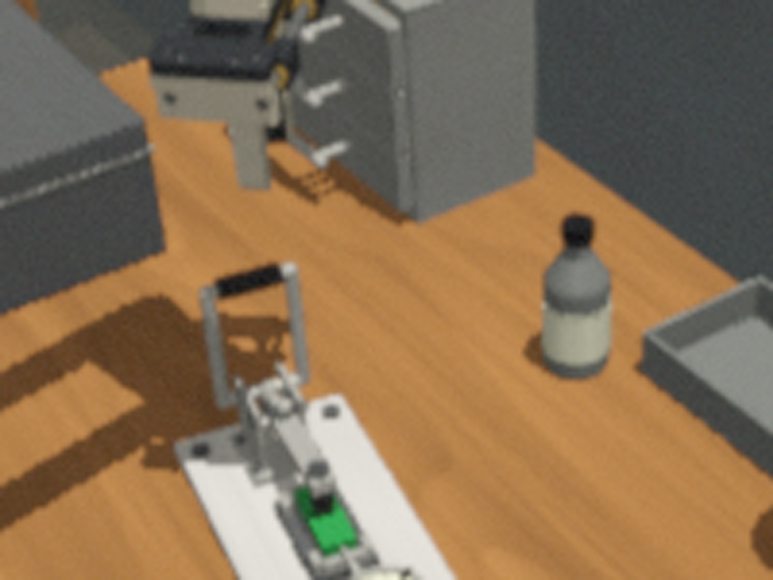

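View pics/sc14c.png

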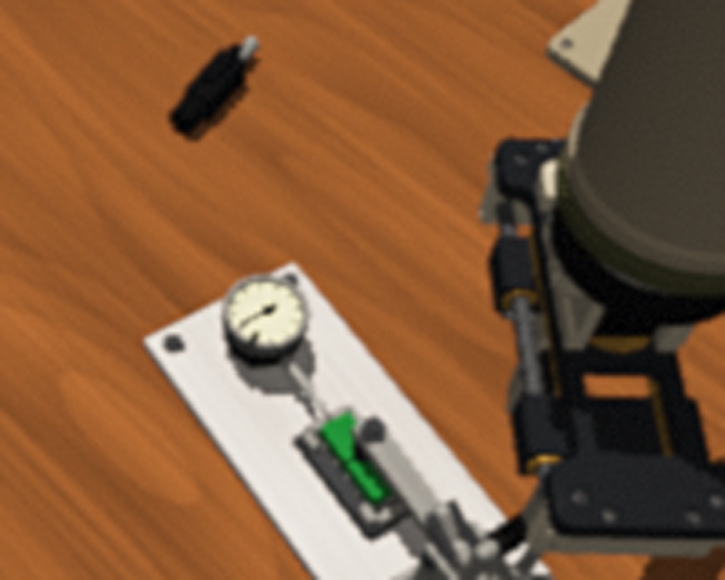

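play_rows --increments '[[[-4, 2, 0, 0.14], [-8, 4, 0, 0.28], [-12, 6.2, 0, 0.42], [-16, 8.3, 0, 0.56], [-20.5, 10.4, 3, 0.69]]]' --jaw 8.6

```text
t: 15.5
tool_pos: [0.4947, -0.0555, 0.228]
orientation: [-3.122, -0.197, -0.022]
force: [1.1, 0.1, 0.8]
opening: 0.0838
```

```bash
python3 -c "
from h import *
tgt(.491,-.059,.13,np.radians(7));
v=load('s14');f=3.8667;print(plane(v,[(120+248/f,80+280/f)],.158),(plane(v,[(120+248/f,80+280/f)],.158)[0,:2]-N)@UY)
print(pts(v,[(120+248/f,80+281/f)]))"
```

```text
t 15.5 pos [ 0.4947 -0.0555  0.228 ] yaw 7.2 tilt [ 0.0135  0.0137 -0.9998] F [1.1 0.1 0.8] open 0.0838 
 shift cm [-0.56  0.42  9.78] turn 0.004 q [-0.23 -0.16  1.78  0.02  1.51 -0.35]
[[0.53285437 0.16325809 0.158     ]] 0.111789171576662
[[0.53213602 0.16221333 0.1602409 ]]
```

play_rows --increments '[[[-0.5, 0.4, 4, 0], [-0.55, 0.42, 8, 0], [-0.55, 0.42, 9.8, 0], [-0.55, 0.42, 9.8, 0], [-0.55, 0.42, 9.8, 0]]]'

```text
t: 16.0
tool_pos: [0.4912, -0.0592, 0.1306]
orientation: [-3.122, -0.2, -0.023]
force: [0.6, 0.9, 0.7]
opening: 0.0859
```

```bash
python3 -c "
from h import *
tgt(.491,-.059,.053,np.radians(7));snap('wrist','w15')"
```

```text
t 16.0 pos [ 0.4912 -0.0592  0.1306] yaw 7.34 tilt [ 0.0136  0.0135 -0.9998] F [0.6 0.9 0.7] open 0.0859 
 shift cm [-0.14  0.07  7.76] turn 0.006 q [-0.24 -0.1   1.9   0.02  1.33 -0.37]
```

View pics/w15.png

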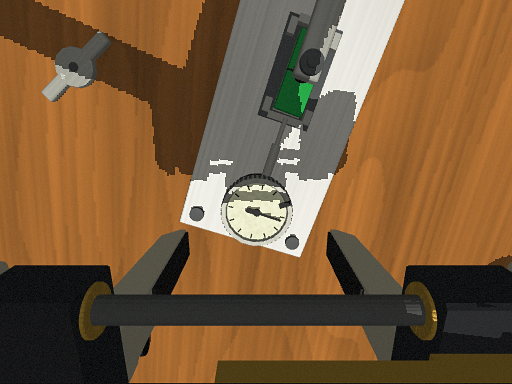

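```bash
python3 crop.py w15 210 160 300 255 w15c; python3 -c "
from h import *
v=load('w15');print(plane(v,[(256.3,211)],.062),plane(v,[(256.3,209)],.062))"
```

```text
6.105263157894737
[[ 0.49057279 -0.0583203   0.062     ]] [[ 0.49035758 -0.05662743  0.062     ]]
```

View pics/w15c.png

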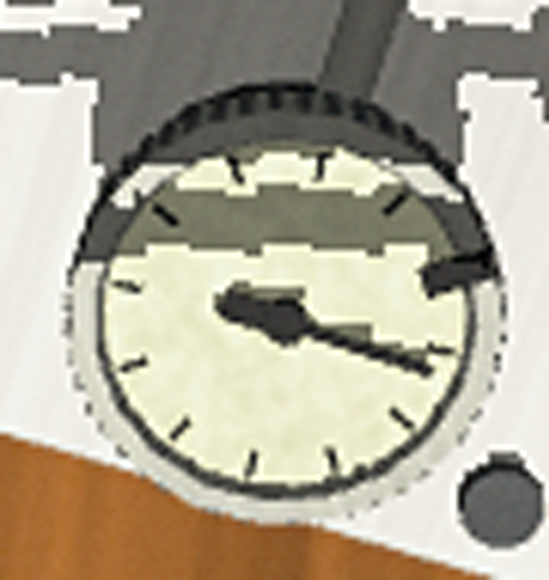

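play_rows --increments '[[[-0.1, 0.07, 3, 0], [-0.1, 0.07, 6, 0], [-0.14, 0.07, 7.5, 0], [-0.14, 0.07, 7.8, 0], [-0.14, 0.07, 7.8, 0]]]'

```text
t: 16.55
tool_pos: [0.4929, -0.0592, 0.0549]
orientation: [-3.123, -0.201, -0.028]
force: [0.1, -0.1, -0.1]
opening: 0.0858
```

play_rows --increments '[[[0, 0, 0, 0], [0, 0, 0, 0], [0, 0, 0, 0], [0, 0, 0, 0], [0, 0, 0, 0]]]' --jaw 5 --squeeze 15

```text
t: 17.05
tool_pos: [0.4914, -0.0595, 0.055]
orientation: [-3.124, -0.202, -0.023]
force: [-9.2, -1.1, 7.5]
opening: 0.0575
```

```bash
python3 -c "
from h import *
tgt(.491,-.059,.053,np.radians(7))"
```

```text
t 17.05 pos [ 0.4914 -0.0595  0.055 ] yaw 7.38 tilt [ 0.0137  0.0122 -0.9998] F [-9.2 -1.1  7.5] open 0.0575 
 shift cm [-0.04 -0.06  0.2 ] turn 0.007 q [-0.24 -0.    1.96  0.02  1.17 -0.37]
```

Gripped at about 57.5 mm. Turning clockwise.

play_rows --increments '[[[0, 0, 0, 0.12], [0, 0, 0, 0.25], [0, 0, 0, 0.38], [0, 0, 0, 0.51], [0, 0, 0, 0.62]]]'

```text
t: 17.55
tool_pos: [0.491, -0.0595, 0.0551]
orientation: [-3.031, 0.768, -0.014]
force: [-3.9, 1.1, 2.8]
opening: 0.058
```

```bash
python3 -c "
from h import *
tgt(.491,-.059,.053,np.radians(7.38-35.5));snap('side','s17');snap('scene','sc17')";python3 crop.py sc17 220 100 420 260 sc17c;python3 crop.py s17 180 190 260 260 s17c
```

```text
t 17.55 pos [ 0.491  -0.0595  0.0551] yaw -28.43 tilt [ 0.0127  0.0122 -0.9998] F [-3.9  1.1  2.8] open 0.058 
 shift cm [-0.02 -0.04  0.21] turn -0.005 q [-0.24 -0.    1.96  0.02  1.17  0.25]
3.625
8.285714285714286
```

View pics/s17c.png

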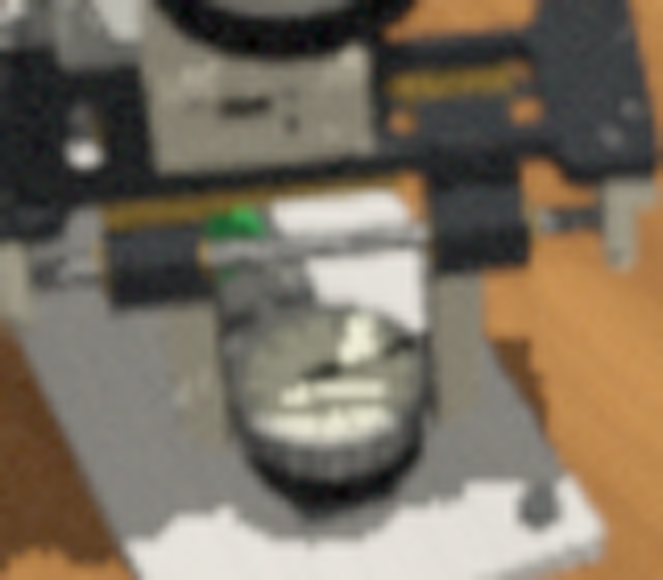

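play_rows --increments '[[[0, 0, 0, 0], [0, 0, 0, 0], [0, 0, 0, 0], [0, 0, 0, 0]]]' --jaw 8.6

```text
t: 18.05
tool_pos: [0.4911, -0.0595, 0.0551]
orientation: [-3.032, 0.761, -0.015]
force: [0.1, -0.0, -0.6]
opening: 0.084
```

play_rows --increments '[[[0, 0, -3, 0], [0, 0, -6, 0], [0, 0, -9, 0], [0, 0, -9, -0.1], [0, 0, -9, -0.2]]]'

```text
t: 18.55
tool_pos: [0.4911, -0.0609, 0.1469]
orientation: [-3.096, 0.448, -0.023]
force: [-0.4, -0.7, -0.7]
opening: 0.0857
```

```bash
python3 -c "
from h import *
tgt(.491,-.059,.20,np.radians(7.38-35.5));snap('wrist','w18')";python3 crop.py w18 200 150 310 260 w18c
```

```text
t 18.55 pos [ 0.4911 -0.0609  0.1469] yaw -16.46 tilt [ 0.0162  0.0115 -0.9998] F [-0.4 -0.7 -0.7] open 0.0857 
 shift cm [ 0.   -0.26 -5.31] turn 0.203 q [-0.24 -0.12  1.89  0.02  1.36  0.05]
5.2727272727272725
```

View pics/w18c.png

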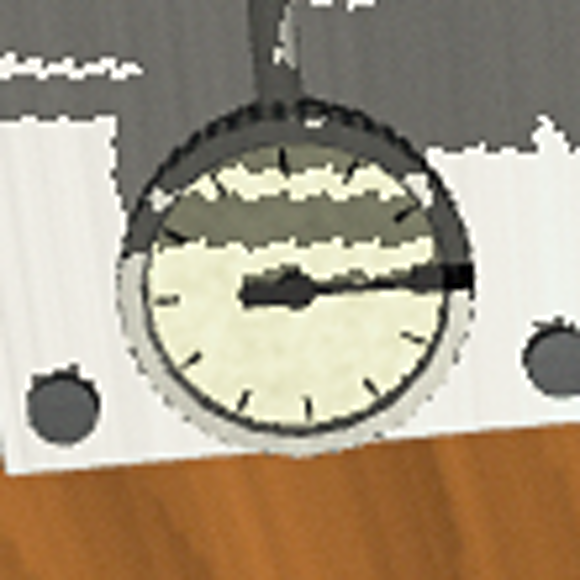

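View pics/w18.png

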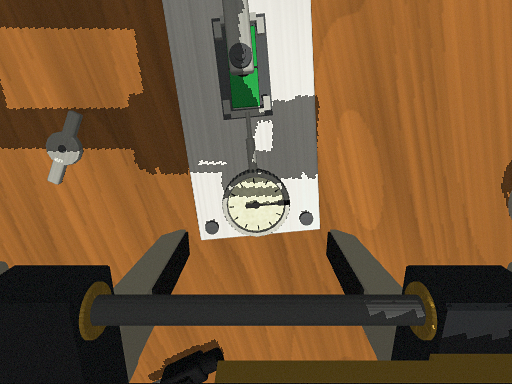

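```bash
python3 -c "
from h import *
tgt(.535,.1682,.24,np.radians(79))"
```

```text
t 18.6 pos [ 0.4905 -0.0608  0.146 ] yaw -16.11 tilt [ 0.0147  0.0119 -0.9998] F [ 0.2  0.  -0.8] open 0.0863 
 shift cm [ -1.98 -23.38  -9.06] turn -1.66 q [-0.24 -0.12  1.89  0.02  1.36  0.04]
```

play_rows --increments '[[[0, 0, -4, -0.149], [0, -2, -8, -0.298], [-0.5, -6, -10, -0.447], [-1, -10, -10, -0.596], [-1.5, -14, -10, -0.745]]]' --jaw 5

```text
t: 19.1
tool_pos: [0.5142, 0.078, 0.2493]
orientation: [-3.051, -0.717, -0.03]
force: [0.7, -0.3, -0.7]
opening: 0.0523
```

```bash
python3 -c "
from h import *
tgt(.535,.1682,.24,np.radians(79))"
```

```text
t 19.1 pos [0.5142 0.078  0.2493] yaw 26.46 tilt [ 0.0171  0.012  -0.9998] F [ 0.7 -0.3 -0.7] open 0.0523 
 shift cm [ 5.86 -7.14  1.07] turn -0.917 q [ 0.04 -0.11  1.7   0.01  1.54 -0.42]
```

play_rows --increments '[[[2, -2, 0, -0.149], [4, -5, 0, -0.298], [5.9, -7.1, 1, -0.447], [5.9, -7.1, 1, -0.596], [5.9, -7.1, 1, -0.745]]]'

```text
t: 19.6
tool_pos: [0.5351, 0.169, 0.2397]
orientation: [-2.58, -1.791, -0.031]
force: [-0.3, 0.8, -0.5]
opening: 0.0498
```

play_rows --increments '[[[0, 0, 0, -0.1], [0, 0, 0, -0.17], [0, 0, 0, -0.17], [0, 0, 0, -0.17]]]'

```text
t: 20.0
tool_pos: [0.5351, 0.169, 0.2395]
orientation: [2.422, 2.0, 0.03]
force: [0.3, 0.1, 0.1]
opening: 0.05
```

```bash
python3 -c "
from h import *
tgt(.535,.1682,.147,np.radians(79));snap('wrist','w19')"
```

```text
t 20.0 pos [0.5351 0.169  0.2395] yaw 79.09 tilt [ 0.0153  0.0116 -0.9998] F [0.3 0.1 0.1] open 0.05 
 shift cm [-0.22 -0.11  9.25] turn 0.002 q [ 0.21  0.    1.6   0.01  1.52 -1.17]
```

View pics/w19.png

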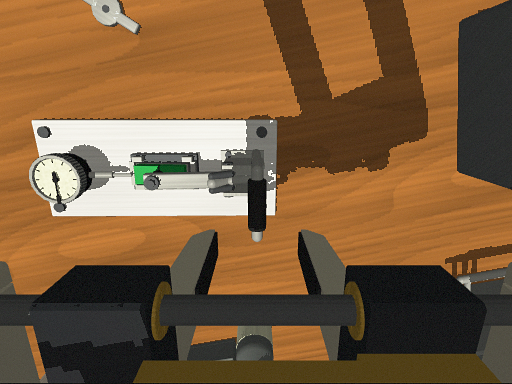

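```bash
python3 -c "
from h import *
bar('w19',182,230,245,270)
v=load('w19');m=(v.im.max(2)<45);m[:175]=0;m[240:]=0;m[:,:243]=0;m[:,275:]=0
uv=np.argwhere(m)[:,::-1];P=plane(v,uv,.157);print(cv2.minAreaRect(P[:,:2].astype(np.float32)*1000))"
```

```text
w19 bar y 0.1176 z 0.1528 theta 0.007 r 0.0938
((534.503173828125, 168.34962463378906), (14.873661041259766, 47.86448287963867), 79.50215911865234)
```

play_rows --increments '[[[-0.2, -0.1, 3, 0], [-0.2, -0.1, 6, 0], [-0.2, -0.1, 8.5, 0], [-0.2, -0.1, 9.3, 0], [-0.2, -0.1, 9.3, 0]]]'

```text
t: 20.55
tool_pos: [0.5342, 0.1681, 0.1453]
orientation: [-2.423, -1.999, -0.026]
force: [0.5, 0.5, -0.0]
opening: 0.0499
```

play_rows --increments '[[[0, 0, 0, 0], [0, 0, 0, 0], [0, 0, 0, 0], [0, 0, 0, 0], [0, 0, 0, 0]]]' --jaw 1.2 --squeeze 12

```text
t: 21.05
tool_pos: [0.5349, 0.1697, 0.1461]
orientation: [-2.422, -1.998, -0.032]
force: [2.5, 7.9, -1.9]
opening: 0.0158
```

```bash
python3 -c "
from h import *
tgt(.535,.1682,.147,np.radians(79));arc([0.,.08,.16,.24,.32,.4])"
```

```text
t 21.05 pos [0.5349 0.1697 0.1461] yaw 79.05 tilt [ 0.0148  0.0142 -0.9998] F [ 2.5  7.9 -1.9] open 0.0158 
 shift cm [-0.14  0.03 -0.09] turn 0.001 q [ 0.21  0.06  1.71  0.01  1.35 -1.17]
grasp fix y,z: 118.5 154.1 x -0.4 theta 0.016 rad mm 95.1
0.0 [-0.14  0.04  0.01]
0.08 [0.61 0.04 0.05]
0.16 [1.37 0.04 0.16]
0.24 [2.11 0.03 0.32]
0.32 [2.84 0.03 0.54]
0.4 [3.54 0.03 0.82]
```

play_rows --increments '[[[0.7, 0, 0.05, 0], [1.45, 0, 0.15, 0], [2.2, 0, 0.32, 0], [2.9, 0, 0.54, 0], [3.6, 0, 0.82, 0]]]'

```text
t: 21.55
tool_pos: [0.5423, 0.2054, 0.1386]
orientation: [-2.423, -1.999, -0.032]
force: [0.7, -3.5, 1.7]
opening: 0.0155
```

```bash
python3 -c "
from h import *
tgt(.535,.1682,.147,np.radians(79));arc([.44,.52,.6,.68,.76]);snap('wrist','w20');bar('w20')"
```

```text
t 21.55 pos [0.5423 0.2054 0.1386] yaw 79.05 tilt [ 0.0154  0.0136 -0.9998] F [ 0.7 -3.5  1.7] open 0.0155 
 shift cm [-3.78 -0.   -0.9 ] turn 0.001 q [ 0.27  0.12  1.67  0.01  1.33 -1.11]
grasp fix y,z: 155.0 146.6 x 0.1 theta 0.409 rad mm 95.4
0.44 [ 0.25 -0.01  0.17]
0.52 [ 0.92 -0.02  0.53]
0.6 [ 1.56 -0.02  0.94]
0.68 [ 2.16 -0.03  1.41]
0.76 [ 2.72 -0.03  1.92]
w20 bar y 0.1541 z 0.1456 theta 0.405 r 0.0942
```

Tracking well; continuing along the arc.

play_rows --increments '[[[0.6, 0, 0.3, 0], [1.25, 0, 0.7, 0], [1.85, 0, 1.15, 0], [2.4, 0, 1.6, 0], [2.8, 0, 1.95, 0]]]'

```text
t: 22.1
tool_pos: [0.548, 0.2345, 0.1184]
orientation: [-2.422, -1.999, -0.033]
force: [1.1, -3.0, 2.9]
opening: 0.0154
```

```bash
python3 -c "
from h import *
arc([.85,.93,1.01,1.09,1.17]);snap('wrist','w21');bar('w21')"
```

```text
grasp fix y,z: 184.6 126.4 x 0.2 theta 0.787 rad mm 95.5
0.85 [ 0.37 -0.02  0.48]
0.93 [ 0.84 -0.03  1.08]
1.01 [ 1.26 -0.04  1.71]
1.09 [ 1.63 -0.04  2.38]
1.17 [ 1.94 -0.05  3.07]
w21 bar y 0.1837 z 0.1261 theta 0.783 r 0.0947
```

play_rows --increments '[[[0.4, 0, 0.5, 0], [0.9, 0, 1.1, 0], [1.35, 0, 1.75, 0], [1.7, 0, 2.4, 0], [2.0, 0, 3.1, 0]]]'

```text
t: 22.65
tool_pos: [0.5522, 0.2555, 0.0867]
orientation: [-2.421, -1.999, -0.033]
force: [-0.1, -2.7, 2.4]
opening: 0.0156
```

```bash
python3 -c "
from h import *
arc([1.24,1.32,1.4,1.46,1.49]);snap('wrist','w22');bar('w22')"
```

```text
grasp fix y,z: 206.0 94.7 x 0.3 theta 1.189 rad mm 95.9
1.24 [ 0.08 -0.04  0.49]
1.32 [ 0.29 -0.05  1.22]
1.4 [ 0.44 -0.05  1.96]
1.46 [ 0.51 -0.06  2.53]
1.49 [ 0.53 -0.06  2.81]
w22 bar y 0.2051 z 0.095 theta 1.182 r 0.0952
```

play_rows --increments '[[[0.15, 0, 0.5, 0], [0.37, 0, 1.2, 0], [0.52, 0, 1.95, 0], [0.6, 0, 2.5, 0], [0.62, 0, 2.75, 0]]]'

```text
t: 23.2
tool_pos: [0.5536, 0.2624, 0.0574]
orientation: [-2.421, -1.998, -0.033]
force: [-1.0, -2.9, 1.6]
opening: 0.0157
```

```bash
python3 -c "
from h import *
arc([1.46,1.5]);snap('wrist','w23');bar('w23')"
```

```text
grasp fix y,z: 213.1 65.4 x 0.3 theta 1.504 rad mm 96.3
1.46 [-0.16 -0.03 -0.41]
1.5 [-0.13 -0.03 -0.03]
w23 bar y 0.2122 z 0.0676 theta 1.481 r 0.0956
```

Handle is laid back (~1.48–1.50). Release, rise and look.

play_rows --increments '[[[0, 0, 0, 0], [0, 0, 0, 0], [0, 0, 0, 0], [0, 0, 0, 0], [0, 0, 0, 0]]]' --jaw 4.5

```text
t: 23.75
tool_pos: [0.5536, 0.2626, 0.0574]
orientation: [-2.42, -1.998, -0.033]
force: [-0.3, -0.7, -0.5]
opening: 0.0445
```

play_rows --increments '[[[0, 0, -3, 0], [0, 0, -6, 0], [0, 0, -10, 0], [0, 0, -14, 0.14], [0, 4, -17, 0.28]]]'

```text
t: 24.25
tool_pos: [0.5878, 0.2538, 0.2305]
orientation: [-2.674, -1.636, -0.032]
force: [1.9, 0.8, 0.4]
opening: 0.0447
```

```bash
python3 -c "
from h import *
tgt(.5,-.07,.25,np.radians(-11));snap('side','s24');snap('scene','sc24')
v=load('s24');m=green(v);k,l,st,c=cv2.connectedComponentsWithStats(m);print(st[1:],c[1:])"
```

```text
t 24.25 pos [0.5878 0.2538 0.2305] yaw 62.9 tilt [ 0.0141  0.0164 -0.9998] F [1.9 0.8 0.4] open 0.0447 
 shift cm [-32.78   6.95  -2.6 ] turn 1.29 q [ 0.32  0.22  1.39  0.01  1.52 -0.78]
[[197 205  15  18 159]
 [315 319  22  15 231]] [[203.77987421 213.6163522 ]
 [325.19047619 325.85714286]]
```

View pics/s24.png

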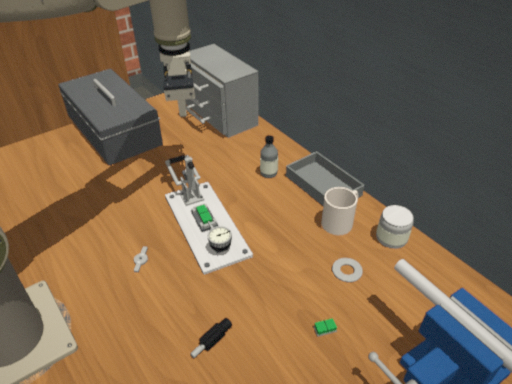

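play_rows --increments '[[[-3, 1, -4, 0.149], [-7, 2, -5, 0.298], [-12, 3, -5, 0.447], [-16, 4, -5, 0.596], [-20.5, 5, -5, 0.745]]]'

```text
t: 24.85
tool_pos: [0.5439, 0.045, 0.2788]
orientation: [-3.081, -0.539, -0.044]
force: [1.4, -0.6, 0.3]
opening: 0.045
```

```bash
python3 -c "
from h import *
tgt(.497,-.06,.25,np.radians(-11))"
```

```text
t 24.85 pos [0.5439 0.045  0.2788] yaw 19.83 tilt [ 0.0252  0.0181 -0.9995] F [ 1.4 -0.6  0.3] open 0.045 
 shift cm [-8.05  8.31  2.57] turn 0.538 q [-0.02 -0.06  1.59  0.02  1.58 -0.37]
```

play_rows --increments '[[[-4, 4, 1, 0.149], [-8, 8.3, 2, 0.298], [-8, 8.3, 2.5, 0.447], [-8, 8.3, 2.5, 0.538], [-8, 8.3, 2.5, 0.538]]]'

```text
t: 25.35
tool_pos: [0.4966, -0.0603, 0.2498]
orientation: [-3.106, 0.302, -0.035]
force: [-0.3, -0.9, 0.0]
opening: 0.0453
```

```bash
python3 -c "
from h import *
tgt(.497,-.06,.25,np.radians(-11));v=snap('wrist','w25')
m=green(v);uv=np.argwhere(m>0)[:,::-1];uv=uv[uv[:,1]<150]
print(cv2.minAreaRect(plane(v,uv,.04)[:,:2].astype(np.float32)*1000),np.percentile(pts(v,uv)[:,2],[5,50,95]))"
python3 crop.py w25 170 0 350 240 w25c
```

```text
t 25.35 pos [ 0.4966 -0.0603  0.2498] yaw -11.12 tilt [ 0.0241  0.0185 -0.9995] F [-0.3 -0.9  0. ] open 0.0453 
 shift cm [ 0.03 -0.04 -0.02] turn -0.002 q [-0.24 -0.17  1.75  0.02  1.54 -0.05]
((512.5809936523438, 51.38114929199219), (61.85350799560547, 23.879371643066406), 77.89430236816406) [0.03791627 0.03951747 0.04089717]
2.4166666666666665
```

View pics/w25c.png

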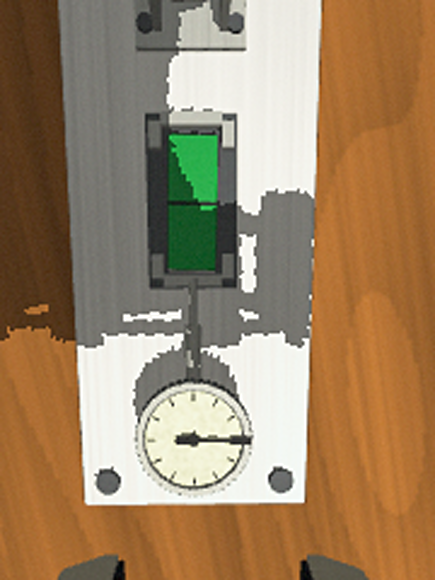

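```bash
python3 -c "
from plant import *
print(close_job(), read_state()['t'])"
```

```text
the job is handed in; nothing more can be done
the job is handed in; nothing more can be done
```

The job is done and handed in at about 25 s of the 72 s allowed; the hand-in gave no verdict. I laid the long pad in the nest, swung the clamp handle upright until it stopped, turned the bezel about 36° clockwise onto the needle, then swung the clamp open and let go.

**Last checks:**
- **Pad:** it lies flat in the nest with its top at about 40 mm. Its centre is about 2 mm from the nest's and it is about 1° off the fixture's line.
- **Gauge:** the zero mark stands on the needle's tip in the last wrist picture.
- **Clamp:** the handle is laid back at about 1.48 rad, measured while I still held it; the side picture after release shows it still open. While locked, the handle measured about 0.005 rad and the foot was on the pad. I judged the clamping force from this and from about 23 N of resistance at the stop; I couldn't measure it directly.
- **Other parts:** the short pad is where it was. The mug, sprocket and bottle look unmoved in the side picture; I didn't measure them. The gripper ended clear of everything.

**Off plan:**
- **Handle grip:** while I closed the clamp, the crossbar shifted about 7 mm towards the fingertips. The handle still reached its stop, and on the opening swing the grip followed the arc.
- **Camera disagreement:** an early, blurry side-camera reading of the nest's centre was about 10 mm off the wrist camera's. I used the wrist value because the nest's size and the gauge's position agreed with it.
- **Tool tilt:** the tool ended tilted by about 1.7°, with no visible effect.

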